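Stack a clutch disc and its separator on the splined hub

ROBOT

A 6-joint arm with a two-finger parallel gripper is mounted at the origin on the work surface. World frame = base frame: x ahead of the robot, y to its left, z up, the work surface at z = 0. Lengths are in m, angles in degrees, forces in N, time in s.
With the tool pointing down it reaches from about 0.275 to 1 m from the base axis. Payload 8.4 kg.
Tool frame: the origin (TCP) lies midway between the tips of the shut fingers; the grasp point (between the pads) lies 19 mm behind it (manip.grip_point_offset is the distance from the TCP to the grasp point, in m); z points along the fingers, y is the direction in which the jaws open and shut (so a half turn about z gives the same grasp; the last joint's range is limited). The gripper opens to 85 mm and grips with 20 to 120 N. Pads are 22 mm wide; open, the fingers measure 114 mm over their backs; the gripper's body (76 mm by 85 mm) begins 54 mm behind the grasp point. The pads swing forward as they close: fully open they stand 13 mm farther back than shut.
Start: joints at [-0.138, 20.225, 93.587, -0, 66.188, -0.138], TCP at [0.625, -0, 0.231] pointing down, gripper open.
Joint ranges: [-150.9, 150.9], [-52.94, 120.26], [3.33, 152.33], [-74.26, 254.26], [0, 154.13], [-172.89, 172.89]. Speed limits (degrees/s): [127.2, 127.2, 159.86, 180, 180, 180].

INTERFACE

Orientations are given as a 3x3 rotation matrix whose columns are the frame's x, y, z axes.
In Python, from rig import manip gives the robot as it stands.
- The arm moves only by the tool carry_out, never from a script. Its argument "steps" is a list of rows, each a list of 5 numbers: the opening, from 0 (shut) to 1 (fully open), then the shift along the tool's x, y, z in mm, then the turn about the tool's z in degrees. A call has 1 to 5 rows; each row shifts and turns the commanded pose from where the row before left it, along the tool's axes as they then stand; what a row does not reach is not made up. A row lasts 1/8 s, in which the tool goes at most 62.5 mm and 10.7 degrees, less where a joint would pass 70% of its speed; a pose out of reach is approached as far as the arm can. A call with a gripper value outside its range is refused whole. The fingers move at their own pace and stop on an object; "newtons" is the grip in N (left out, the last holds). Time passes only in rows, so rows that do not move let the fingers close. It gives the time, the measured TCP pose, the force and the opening at its end, in the units of the state.
- manip.state(): the state, without advancing time (a new reading comes with each control period).
- manip.get_image(name): name is "scene" or "side" or "wrist"; returns a dict with "pixels" (400x640x3 uint8, red, green, blue), "camera_matrix" (3x3 intrinsics, pixels), "k1" (the pictures are not rectified: a ray, as slopes to the right and down, at radius r is drawn at 1 + k1 r^2 times it, then the intrinsics apply), "R" (3x3) and "t" (3): a world point X has camera coordinates R X + t. Camera axes: x right, y down, z forward; pixel columns grow to the right and rows downward; lengths in m; the calibration is good to about 2 mm. A picture is of the moment at which its call begins. There is no depth.
- manip.finish_job(): hands the job in, once; it reports no verdict.
The state is a dict: "time_s": time; "q": joint angles; "joint_vel": joint speeds; "effort": joint torques, N m; "ee_pos": TCP position; "ee_rot": TCP orientation; "contact_force": force on the tool from outside, world axes, zero at the start; "wrist_torque": the same for the moment, N m; "finger_gap": finger opening in m.
Only numpy, scipy, OpenCV 4.12 (cv2) and the standard library are available. Lean on these libraries where they do the work, as an engineer would, in place of code of your own. Each camera call takes 0.05 s, during which the arm holds its last target.

TASK

Assemble the small clutch pack: put the copper-coloured friction disc on the splined hub first, with its tab down between the two red posts, and then the bare silver separator plate on top of it with its tab the opposite way, between the two silver posts. The hub turns stiffly and stands at an arbitrary angle, so feel gently for the splines and turn the hub with the disc until the tab fits; never load a plate against the stand or hub with more than 30 N. Leave both plates fully home, flat and let go, and do not disturb the cups, bottle, tools and brass spacer around.

Things in the scene. Friction and masses are not known exactly. Their poses are not given: they have to be found in the camera images.
- stand: Fixed assembly stand carrying the hub. Grey base plate 130 x 90 x 12 mm; origin at the centre of its underside, on the vertical hub axis, z up; its +x points to the two red posts, -x to the two silver posts. In the middle a round seat, 25 mm radius, top 30 mm up. When home the disc's underside is 30 mm and the separator's 37 mm above the origin.
- seat (a point): Centre of the seat, on the hub axis, 30 mm up. The steel hub on it turns about the vertical against 0.06 N m dry friction and stays where left; an engaged plate turns it along. Its angle is NOT reported and varies. Tabs fit their posts only with splines at 30, 90, 150.. deg from the stand's +x (to 0.06 rad); the hub starts at least 0.17 rad off that.
- hub_top (a point): Point on the hub axis level with the spline tops, 54 mm above the stand's origin. Six splines 6 mm wide, 60 deg apart, reach out to 16.5 mm radius and run from here down to the seat. Plate teeth pass between them with about 1.3 mm (0.1 rad) play a side, else the plate's underside stops here. Above: core of 11.5 mm radius to 61 mm, cone to 68 mm.
- red_gap (a point): Middle of the gap between the red posts, level with their tops: 46 mm from the hub axis along the stand's +x, 45 mm above its origin. Posts are 10 x 8 mm, the gap 18 mm wide.
- silver_gap (a point): The same between the silver posts, 46 mm from the hub axis along the stand's -x.
- disc: Friction disc, loose on the table: copper-coloured facing with black grooves, steel teeth, flats and tab. Origin: centre of underside, z up. 7 mm thick, 110 g; ring of 29 mm outer, 18.5 mm bore radius; six teeth 5 mm wide point in to 13 mm radius at 0, 60, 120.. deg from its +x. One tab, 12 mm wide, reaches out along its +x to 50 mm. Grip on two parallel outer flats, 24 mm long, at +y and -y, 58 mm apart.
- disc_tab (a point): Point in the friction disc's tab, 44 mm out from the disc's centre along its +x, at mid thickness.
- separator: Separator plate, loose on the table: bare silver metal all over. Origin: centre of underside, z up. 7 mm thick, 110 g; ring of 29 mm outer, 18.5 mm bore radius; six teeth 5 mm wide point in to 13 mm radius at 0, 60, 120.. deg from its +x. One tab, 12 mm wide, reaches out along its +x to 50 mm. Grip on two parallel outer flats, 24 mm long, at +y and -y, 58 mm apart.
- separator_tab (a point): Point in the separator's tab, 44 mm out from its centre along its +x, at mid thickness.
- cup_a: White cup, 72 mm across the rim, 85 mm tall, origin at the centre of its foot; leave it alone.
- cup_b: A second such white cup; leave it alone.
- bottle: Amber bottle with orange cap, 68 mm across, 150 mm tall, origin at the centre of its foot; leave it alone.
- wrench_a: Steel wrench lying flat, 170 mm long along its x; leave it alone.
- wrench_b: Steel wrench lying flat, 150 mm long along its x; leave it alone.
- driver: Green-handled screwdriver lying, 180 mm long along its x; leave it alone.
- spacer: Plain brass spacer ring without tab or teeth, 42 mm across, 12 mm high; not part of this job, leave it alone.
There are look-alikes about, which are no part of the job. Of the things like the separator, leave any that is turquoise; of the rest the larger one is meant.

How it is judged (in metres and radians):
On the way, in this order (a step that is already met when the one before it is completed fails the run):
1. the friction disc is home on the hub, its tab between the red posts, before the separator is on (z of disc in the frame of stand between 0.027 and 0.0325 m and horizontal distance between disc and stand below 0.004 m and angle between disc's own z axis and vertical below 0.08 rad and x of disc_tab in the frame of stand above 0.038 m and y of disc_tab in the frame of stand between -0.006 and 0.006 m and horizontal distance between separator and stand above 0.06 m), for 0.2 s.
2. the separator is home on top of the disc, its tab between the silver posts (z of disc in the frame of stand between 0.027 and 0.0325 m and horizontal distance between each of disc, separator and stand below 0.004 m and angle between each of disc, separator's own z axis and vertical below 0.08 rad and x of disc_tab in the frame of stand above 0.038 m and y of disc_tab in the frame of stand between -0.006 and 0.006 m and z of separator in the frame of stand between 0.034 and 0.0395 m and x of separator_tab in the frame of stand below -0.038 m and y of separator_tab in the frame of stand between -0.006 and 0.006 m), for 0.2 s.
At the end, for the whole second after the job is handed in: Both plates flat on the hub within 4 mm of its axis: disc underside at 27 to 32.5 mm, separator on it at 34 to 39.5 mm; disc tab between the red posts, separator tab between the silver ones (tab point within 6 mm of the middle); tilt under 0.08 rad, released, at rest (all of step 2 and linear speed of each of disc, separator below 0.02 m/s); the robot touches nothing.
It fails at once if the disc is loaded against the stand or its hub with more than 30 N (contact force between disc and stand above 30 N).
It fails at once if the separator is loaded against the stand or its hub with more than 30 N (contact force between separator and stand above 30 N).
It fails at once if a cup, the bottle, a tool or the spacer is moved by more than 30 mm (distance of any of cup_a, cup_b, bottle, wrench_a, wrench_b, driver, spacer from where it was at the start of the episode above 0.03 m).
It also fails if it takes over 72 s, if anything falls off the work surface, if the arm or the gripper's body presses on something with over 40 N, if the wrist force passes 120 N, or if a joint passes its speed limit or range.

## Working session

There is one attempt and no reset: what is moved stays moved. The work goes in short steps, Python scripts to look and compute and a tool call to move; the robot and the scene stay as the last step left them, time stands still between calls to the robot, and variables do not carry over. Pictures are saved under pics/ and viewed, and the job is handed in when it is done.

Besides the shell and the picture viewer there is one more tool, called after "Call:" by a JSON object that holds its "method" and its "body", one argument or row to a line. carry_out: Moves the arm, as the interface text tells. Its arguments: {"type":"object","properties":{"steps":{"type":"array"},"newtons":{"type":"number"}},"required":["steps"]}

```bash
ls; mkdir -p pics; cat > h.py <<'E'
import numpy as np, cv2
from rig import manip
def grab(n,f):
    d=manip.get_image(n); cv2.imwrite('pics/'+f+'.png',d['pixels'][:,:,::-1]); np.savez('pics/'+f+'.npz',**{k:np.array(v) for k,v in d.items()}); return d
def load(f): return dict(np.load('pics/'+f+'.npz'))
def ray(d,u,v):
    K=np.array(d['camera_matrix']);k1=float(d['k1'])
    p=np.array([(u-K[0,2])/K[0,0],(v-K[1,2])/K[1,1]]);q=p.copy()
    for _ in range(30): q=p/(1+k1*(q@q))
    R=np.array(d['R']);t=np.array(d['t'])
    return -R.T@t, R.T@np.array([q[0],q[1],1])
def plane(d,u,v,z):
    o,r=ray(d,u,v); return o+r*(z-o[2])/r[2]
def proj(d,X):
    K=np.array(d['camera_matrix']);c=np.array(d['R'])@np.array(X)+np.array(d['t']);q=c[:2]/c[2];q=q*(1+float(d['k1'])*(q@q))
    return np.array([K[0,0]*q[0]+K[0,2],K[1,1]*q[1]+K[1,2]])
E
python3 - <<'E'
from h import *
for n in ['scene','side','wrist']:
    d=grab(n,n+'0'); print(n,np.round(-np.array(d['R']).T@np.array(d['t']),3),np.round(d['R'][2],2),d['camera_matrix'][0][0])
print(manip.state())
E
```

```text
pics
scene [ 1.157 -0.061  0.814] [-0.62  0.13 -0.77] 445.4993632663965
side [ 0.173 -0.5    0.86 ] [ 0.39  0.54 -0.74] 477.90847339833203
wrist [0.625 0.079 0.373] [-0.   -0.31 -0.95] 313.04175056637786
{'time_s': 0.15, 'q': array([-1.35801754e-01,  2.02558634e+01,  9.36178319e+01, -6.70575024e-04,
        6.61873409e+01, -1.38863987e-01]), 'joint_vel': array([ 0.07477926, -0.17043246, -0.11427948,  0.00593894, -0.11277858,
        0.10422731]), 'effort': array([-7.39769093e-04, -6.05638933e+01, -3.42338884e+01, -2.29960733e-05,
        6.16452831e-03, -4.00942213e-05]), 'ee_pos': array([6.24651759e-01, 1.57900592e-05, 2.30717846e-01]), 'ee_rot': array([[-5.81814221e-05,  9.99999431e-01, -1.06530607e-03],
       [ 9.99999998e-01,  5.81727383e-05, -8.18245814e-06],
       [-8.12048171e-06, -1.06530654e-03, -9.99999433e-01]]), 'contact_force': array([-0.44443088, -0.07303859, -0.45954196]), 'wrist_torque': array([ 0.08240074, -0.04468972,  0.04225628]), 'finger_gap': 0.08540372161555497}
```

View pics/scene0.png

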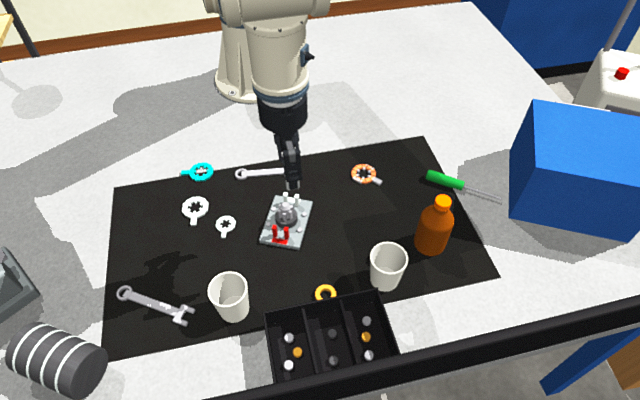

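View pics/side0.png

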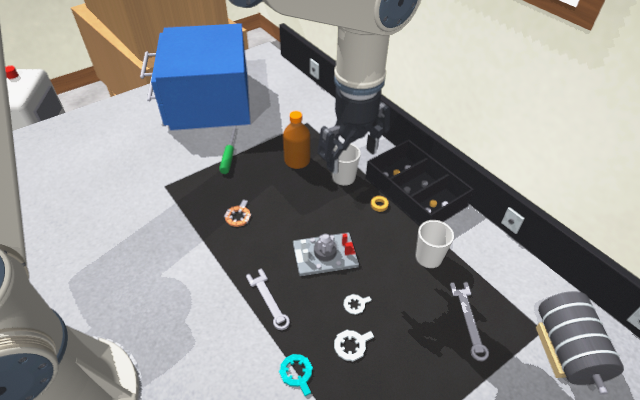

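View pics/wrist0.png

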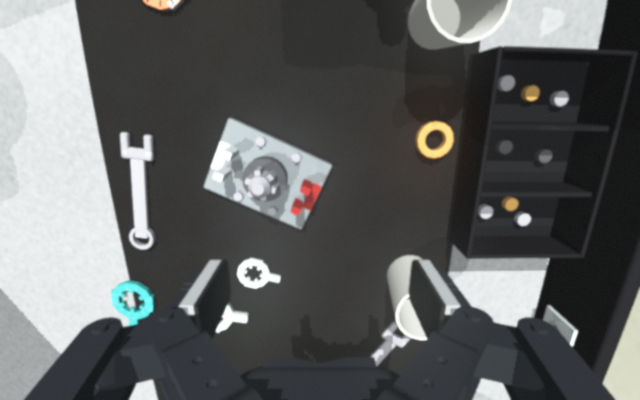

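Scene view: the turquoise ring is at (200,172), the large silver ring at (195,210) and the small silver ring at (225,226). The copper disc is at (364,174) and the stand at (287,220). The large silver ring fits "not turquoise, the larger of the rest". I'll enlarge the crops and measure.

```bash
python3 - <<'E'
from h import *
s=load('scene0');d=load('side0');w=load('wrist0')
a=cv2.resize(s['pixels'][155:255,170:320],None,fx=4,fy=4,interpolation=2)[:, :, ::-1][:400,:600]
cv2.imwrite('pics/c1.png',a[:300*2])
b=cv2.resize(d['pixels'][280:400,270:420],None,fx=4,fy=4)[:,:,::-1]; cv2.imwrite('pics/c2.png',b)
c=cv2.resize(w['pixels'][105:245,190:345],None,fx=4,fy=4)[:,:,::-1]; cv2.imwrite('pics/c3.png',c)
for n,f,uvs in [('scene',s,dict(turq=(200,172),big=(195,210),small=(225,226),disc=(364,174))),('side',d,dict(turq=(297,370),big=(350,345),small=(355,304),disc=(238,216)))]:
    for k,(u,v) in uvs.items(): print(n,k,np.round(plane(f,u,v,.007),4))
E
```

```text
scene turq [ 0.3681 -0.1873  0.007 ]
scene big [ 0.4854 -0.2054  0.007 ]
scene small [ 0.5464 -0.1419  0.007 ]
scene disc [0.4669 0.2041 0.007 ]
side turq [ 0.3624 -0.1888  0.007 ]
side big [ 0.4718 -0.2072  0.007 ]
side small [ 0.5352 -0.144   0.007 ]
side disc [0.4594 0.1994 0.007 ]
```

View pics/c2.png

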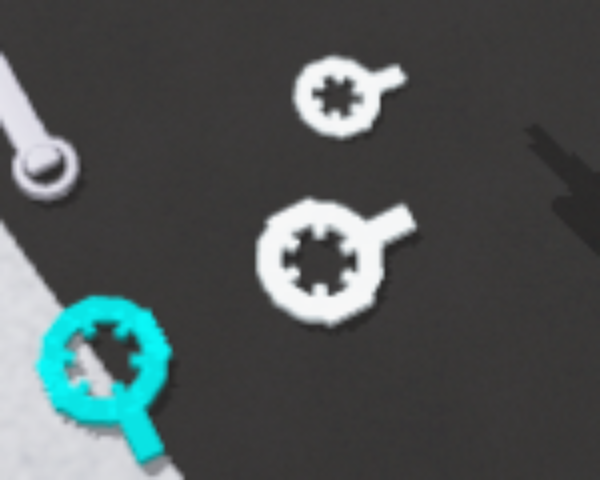

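View pics/c3.png

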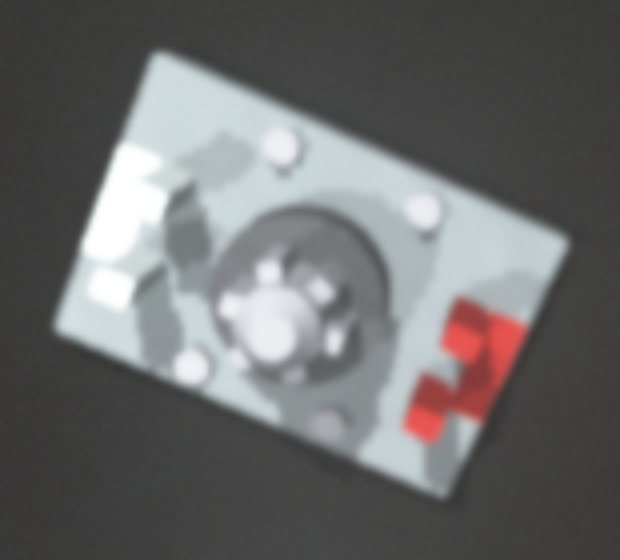

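The side crop confirms it: the large silver plate is at side (350,345), of the same size as the turquoise one at (297,370). The small one is at (355,304). Next I'll work out the stand pose, spline angle and plate poses.

```bash
cat >> h.py <<'E'
def platepose(d,mask,z=.007):
    # mask: biggest blob -> outline onto plane z; centre by min-distance transform in metric top view
    n,l,st,c=cv2.connectedComponentsWithStats(mask.astype(np.uint8)); i=1+np.argmax(st[1:,4]); m=(l==i).astype(np.uint8)
    cn=max(cv2.findContours(m,cv2.RETR_EXTERNAL,cv2.CHAIN_APPROX_NONE)[0],key=cv2.contourArea)[:,0,:]
    P=np.array([plane(d,u,v,z)[:2] for u,v in cn])
    # tab-less circle fit, robustly
    c=np.median(P,axis=0)
    from scipy.optimize import least_squares
    Q=P
    for _ in range(6):
        r=least_squares(lambda p:np.hypot(*(Q-p[:2]).T)-p[2],[*c,.029],loss='soft_l1',f_scale=.001).x; c=r[:2]
        Q=P[np.abs(np.hypot(*(P-c).T)-r[2])<.004]
    D=P-c; rr=np.hypot(*D.T); far=D[rr>r[2]+.007]
    tv=far.mean(0); return c,r[2],np.degrees(np.arctan2(tv[1],tv[0])),rr.max()
E
python3 - <<'E'
from h import *
s=load('scene0');d=load('side0');w=load('wrist0')
cor=[(155,50),(568,240),(445,497),(55,328)]
P=np.array([plane(w,190+x/4-.4,105+y/4-.4,.012)[:2] for x,y in cor]);c=P.mean(0);print('stand c',c,'sides',[np.linalg.norm(P[i]-P[(i+1)%4]) for i in range(4)])
for v in (P[1]-P[0],P[2]-P[3]): print('ang x',np.degrees(np.arctan2(v[1],v[0])))
for x,y in [(270,268),(320,290),(335,340),(295,378),(240,358),(232,305)]:
    p=plane(w,190+x/4-.4,105+y/4-.4,.054)[:2]-c; print('spline',np.round(p*1e3,1),np.degrees(np.arctan2(p[1],p[0])))
print('hubtop proj',proj(w,[*c,.068]), 'vs', 190+272/4,105+335/4)
for nm,f,x,y in [('scene',s,195,210),('side',d,350,345)]:
    px=f['pixels'].astype(int); m=np.zeros(px.shape[:2],bool); m[y-25:y+25,x-28:x+28]=1
    if nm=='scene': m[:, 213:]=0
    else: m[:315]=0
    print(nm,'sep',platepose(f,m&(px.min(2)>140)))
for nm,f,x,y in [('scene',s,366,176),('side',d,238,212)]:
    px=f['pixels'].astype(int); m=np.zeros(px.shape[:2],bool); m[y-20:y+20,x-25:x+25]=1
    print(nm,'disc',platepose(f,m&(px.max(2)>110)))
E
```

```text
stand c [ 0.56200666 -0.0045855 ] sides [np.float64(0.12843076755983837), np.float64(0.08934518138325352), np.float64(0.1284457327203274), np.float64(0.08886826152692479)]
ang x -24.986293216124718
ang x -25.199012988260957
spline [-2.2 14.3] 98.83858681736214
spline [10.6  8.4] 38.4073496103851
spline [13.9 -5.2] -20.602185023310135
spline [  2.7 -15.8] -80.40369417262896
spline [-11.7 -10.2] -139.08327854117525
spline [-12.8   4.4] 161.23988320138477
hubtop proj [257.50267897 188.37622618] vs 258.0 188.75
scene sep (array([ 0.47506909, -0.20521539]), np.float64(0.03078339064241941), np.float64(-7.989272665475969), np.float64(0.051018274217652884))
side sep (array([ 0.47157646, -0.20601035]), np.float64(0.02986803458577412), np.float64(-8.032350642924975), np.float64(0.050740664980337274))
scene disc (array([0.46316429, 0.2031803 ]), np.float64(0.030907166412184797), np.float64(39.31935121080697), np.float64(0.050558943306403294))
side disc (array([0.45859315, 0.20196691]), np.float64(0.030773291011213948), np.float64(39.88345989666828), np.float64(0.05223091855743932))
```

```bash
cat >> h.py <<'E'
def yaw(): 
    R=manip.state()['ee_rot']; return np.degrees(np.arctan2(R[1,0],R[0,0]))
def plan(x,y,z,a,n,dec=1,op=1,cur=None):
    s=manip.state(); p=np.array(s['ee_pos']); a0=yaw()
    if cur is not None: p=np.array(cur[:3]);a0=cur[3]
    da=(a-a0+180)%360-180; rows=[];T=np.array([x,y,z])
    for i in range(n):
        ps=(T-p)/(n-i); t=np.radians(a0)
        ex=np.array([np.cos(t),np.sin(t),0]);ey=np.array([np.sin(t),-np.cos(t),0])
        r=[op,round(ps@ex*1e3,dec),round(ps@ey*1e3,dec),round(-ps[2]*1e3,dec),round(-da/n,1)]
        p=p+(ex*r[1]+ey*r[2])/1e3-np.array([0,0,r[3]/1e3]); a0-=r[4]; rows.append(r)
    print('rows',rows,'end',np.round(p,4),round(a0,2)); return rows
def st():
    s=manip.state(); print('t',round(s['time_s'],2),'pos',np.round(s['ee_pos'],4),'yaw',round(yaw(),2),'F',np.round(s['contact_force'],1),'T',np.round(s['wrist_torque'],2),'gap',round(s['finger_gap'],4),'q6',round(s['q'][5],1))
E
python3 - <<'E'
from h import *
s=load('scene0'); print(plane(s,432,250,0))
plan(.461,.2025,.13,39.6,6)
E
```

```text
[0.70593205 0.28615054 0.        ]
rows [[1, np.float64(33.7), np.float64(-27.3), np.float64(16.8), np.float64(8.4)], [1, np.float64(29.4), np.float64(-31.9), np.float64(16.8), np.float64(8.4)], [1, np.float64(24.4), np.float64(-35.9), np.float64(16.8), np.float64(8.4)], [1, np.float64(19.0), np.float64(-39.0), np.float64(16.8), np.float64(8.4)], [1, np.float64(13.0), np.float64(-41.4), np.float64(16.8), np.float64(8.4)], [1, np.float64(6.9), np.float64(-42.9), np.float64(16.7), np.float64(8.4)]] end [0.461  0.2026 0.13  ] 39.6
```

Call:
{"method": "carry_out", "body": {
  "steps": [
    [1,34,-27,17,8.4],
    [1,29,-32,17,8.4],
    [1,24,-36,17,8.4],
    [1,19,-39,17,8.4],
    [1,13,-41,17,8.4]
  ],
  "newtons": 40
}}

```text
time_s: 0.78
ee_pos: [0.4878, 0.169, 0.1457]
ee_rot: [[0.673, 0.74, -0.0], [0.74, -0.673, 0.0], [0.0, -0.0, -1.0]]
contact_force: [0.2, 0.8, 0.9]
finger_gap: 0.0857
```

Call:
{"method": "carry_out", "body": {
  "steps": [
    [0.85,7,-43,16,8.4],
    [0.85,0,0,0,0],
    [0.85,0,0,0,0]
  ]
}}

```text
time_s: 1.15
ee_pos: [0.462, 0.2021, 0.1305]
ee_rot: [[0.769, 0.639, 0.001], [0.639, -0.769, -0.0], [0.0, 0.0, -1.0]]
contact_force: [-0.2, -0.2, 0.2]
finger_gap: 0.0726
```

```bash
python3 - <<'E'
from h import *
st(); d=grab('wrist','wd1'); st()
E
```

```text
t 1.15 pos [0.462  0.2021 0.1305] yaw 39.73 F [-0.2 -0.2  0.2] T [ 0.01 -0.03  0.02] gap 0.0726 q6 73.7
t 1.2 pos [0.4624 0.2018 0.1306] yaw 39.67 F [-0.2 -0.2  0.3] T [ 0.02 -0.03  0.  ] gap 0.0728 q6 73.8
```

View pics/wd1.png

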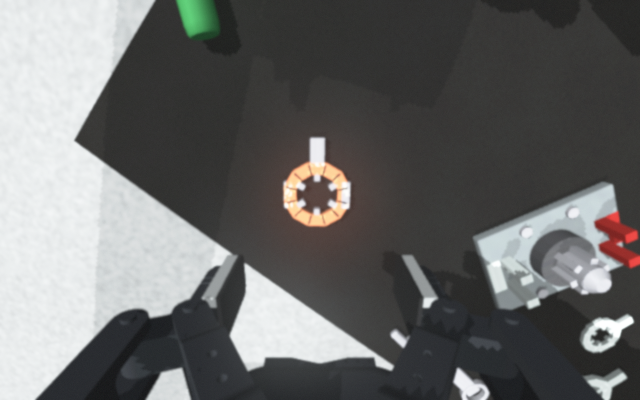

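The wrist view shows the disc centred at about (317,195), its tab pointing up to (317,140), between the fingers.

```bash
cat >> h.py <<'E'
def bright(d,x0,x1,y0,y1,th=110):
    px=d['pixels'].astype(int); m=np.zeros(px.shape[:2],bool); m[y0:y1,x0:x1]=1; return m&(px.max(2)>th)
E
python3 - <<'E'
from h import *
d=load('wd1'); 
for th in (110,140): print(platepose(d,bright(d,270,365,130,240,th)))
print('tcp proj',proj(d,[.4624,.2018,.1306]), proj(d,[.4624,.2018,0.007]))
for k in (1,-1):
  for z in (.1306,.138,.145):
    ey=np.array([.639,-.769,0]); print(k,z,np.round(proj(d,np.array([.4624,.2018,z])+k*.0364*ey)))
E
```

```text
(array([0.46030096, 0.20459462]), np.float64(0.030583299733906177), np.float64(38.64652591384218), np.float64(0.05091234401729526))
(array([0.46032228, 0.20458016]), np.float64(0.030187378617830007), np.float64(38.85549110415758), np.float64(0.05071351717777651))
tcp proj [321.12307408 263.79438888] [320.27463661 194.89690396]
1 0.1306 [392. 264.]
1 0.138 [395. 271.]
1 0.145 [399. 279.]
-1 0.1306 [250. 264.]
-1 0.138 [247. 271.]
-1 0.145 [244. 279.]
```

```bash
python3 - <<'E'
from h import *
plan(.4603,.2046,.03,39.1,3,op=.82)
E
```

```text
rows [[0.82, np.float64(0.0), np.float64(-1.2), np.float64(33.5), np.float64(0.2)], [0.82, np.float64(0.1), np.float64(-1.2), np.float64(33.6), np.float64(0.2)], [0.82, np.float64(0.0), np.float64(-1.1), np.float64(33.5), np.float64(0.2)]] end [0.4603 0.2046 0.03  ] 39.07
```

Call:
{"method": "carry_out", "body": {
  "steps": [
    [0.82,0,-1.2,33.5,0.2],
    [0.82,0,-1.2,33.5,0.2],
    [0.82,0,-1.2,33.5,0.2],
    [0.82,0,0,0,0]
  ]
}}

```text
time_s: 1.7
ee_pos: [0.4587, 0.2035, 0.0283]
ee_rot: [[0.778, 0.629, -0.003], [0.629, -0.778, -0.002], [-0.004, -0.001, -1.0]]
contact_force: [-0.8, -0.3, 0.5]
finger_gap: 0.0707
```

```bash
python3 - <<'E'
from h import *
st(); d=grab('wrist','wd2'); st()
E
```

```text
t 1.7 pos [0.4587 0.2035 0.0283] yaw 38.97 F [-0.8 -0.3  0.5] T [ 0.    0.01 -0.02] gap 0.0707 q6 74.8
t 1.75 pos [0.4596 0.204  0.0297] yaw 38.97 F [-0.4  0.1  0.4] T [-0.05 -0.03 -0.02] gap 0.0702 q6 74.8
```

View pics/wd2.png

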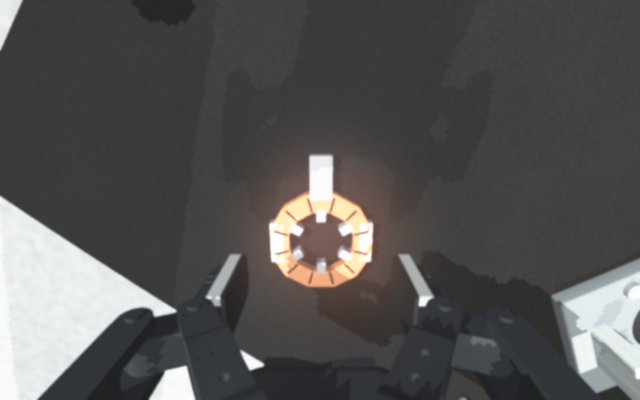

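The disc is centred at (321,240), midway between the fingers, with the tab straight up. I'll go down, feeling for the table.

```bash
python3 - <<'E'
from h import *
d=load('wd2'); print(platepose(d,bright(d,262,380,150,292,110)));st()
E
```

```text
(array([0.46080927, 0.20499469]), np.float64(0.03084093884752617), np.float64(38.97684164433804), np.float64(0.05052421421883253))
t 1.75 pos [0.4596 0.204  0.0297] yaw 38.97 F [-0.4  0.1  0.4] T [-0.05 -0.03 -0.02] gap 0.0702 q6 74.8
```

Call:
{"method": "carry_out", "body": {
  "steps": [
    [0.82,0,0,12,0],
    [0.82,0,0,10,0],
    [0.82,0,0,3,0],
    [0.82,0,0,2,0],
    [0.82,0,0,0,0]
  ]
}}

```text
time_s: 2.38
ee_pos: [0.4594, 0.2049, 0.0028]
ee_rot: [[0.777, 0.629, 0.0], [0.629, -0.777, 0.0], [0.0, 0.0, -1.0]]
contact_force: [-0.4, -0.1, 1.2]
finger_gap: 0.0703
```

Call:
{"method": "carry_out", "body": {
  "steps": [
    [0.82,0,0,2,0],
    [0.82,0,0,0,0]
  ]
}}

```text
time_s: 2.62
ee_pos: [0.4593, 0.2048, 0.0008]
ee_rot: [[0.777, 0.629, -0.0], [0.629, -0.777, -0.0], [-0.0, -0.0, -1.0]]
contact_force: [-0.4, 1.1, 0.8]
finger_gap: 0.0701
```

Call:
{"method": "carry_out", "body": {
  "steps": [
    [0.82,0,0,2,0],
    [0.82,0,0,0,0]
  ]
}}

```text
time_s: 2.88
ee_pos: [0.4592, 0.2048, -0.0013]
ee_rot: [[0.777, 0.629, -0.0], [0.629, -0.777, -0.0], [-0.0, -0.0, -1.0]]
contact_force: [-0.1, 1.1, -0.1]
finger_gap: 0.0699
```

Call:
{"method": "carry_out", "body": {
  "steps": [
    [0.82,0,0,2,0],
    [0.82,0,0,0,0]
  ]
}}

```text
time_s: 3.12
ee_pos: [0.4592, 0.2048, -0.0034]
ee_rot: [[0.777, 0.629, -0.0], [0.629, -0.777, -0.0], [-0.0, -0.0, -1.0]]
contact_force: [-0.4, -0.9, 0.3]
finger_gap: 0.0701
```

Call:
{"method": "carry_out", "body": {
  "steps": [
    [0.74,0,0,1,0],
    [0.71,0,0,0,0],
    [0.71,0,0,0,0]
  ]
}}

```text
time_s: 3.5
ee_pos: [0.4593, 0.2048, -0.0042]
ee_rot: [[0.777, 0.629, -0.0], [0.629, -0.777, -0.0], [-0.0, -0.0, -1.0]]
contact_force: [0.3, 0.9, 0.7]
finger_gap: 0.0608
```

Call:
{"method": "carry_out", "body": {
  "steps": [
    [0.6,0,0,0,0],
    [0.6,0,0,0,0],
    [0.6,0,0,0,0]
  ],
  "newtons": 60
}}

```text
time_s: 3.88
ee_pos: [0.4594, 0.2048, -0.0036]
ee_rot: [[0.777, 0.629, 0.0], [0.629, -0.777, 0.0], [0.0, 0.0, -1.0]]
contact_force: [-3.1, -1.7, 9.7]
finger_gap: 0.0557
```

```bash
python3 - <<'E'
from h import *
st(); d=grab('wrist','wd3')
E
```

```text
t 3.88 pos [ 0.4594  0.2048 -0.0036] yaw 39.0 F [-3.1 -1.7  9.7] T [-0.23  0.33 -0.03] gap 0.0557 q6 74.9
```

View pics/wd3.png

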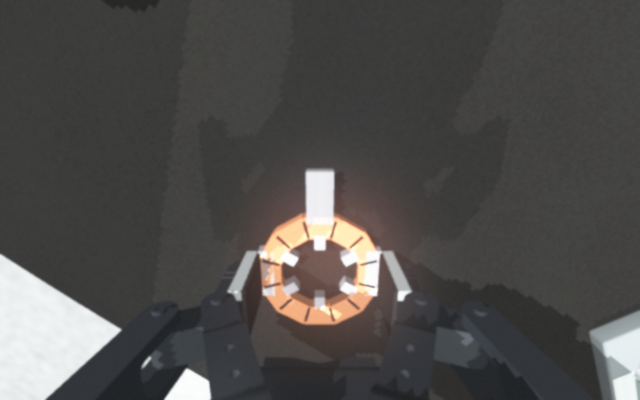

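Call:
{"method": "carry_out", "body": {
  "steps": [
    [0.6,0,0,0,0],
    [0.6,0,0,0,0]
  ]
}}

```text
time_s: 4.18
ee_pos: [0.4594, 0.2048, -0.0036]
ee_rot: [[0.777, 0.629, 0.0], [0.629, -0.777, 0.0], [0.0, 0.0, -1.0]]
contact_force: [-2.7, -1.7, 9.1]
finger_gap: 0.0561
```

```bash
python3 - <<'E'
from h import *
st(); d=load('wd3'); print(platepose(d,bright(d,258,382,165,330,120)))
cv2.imwrite('pics/c4.png',cv2.resize(d['pixels'][150:350,220:420],None,fx=3,fy=3)[:,:,::-1])
E
```

```text
t 4.17 pos [ 0.4594  0.2048 -0.0036] yaw 39.0 F [-2.7 -1.7  9.1] T [-0.21  0.3   0.04] gap 0.0561 q6 74.9
(array([0.46023856, 0.20609237]), np.float64(0.030248883735781752), np.float64(38.8641699148198), np.float64(0.05043381426005638))
```

View pics/c4.png

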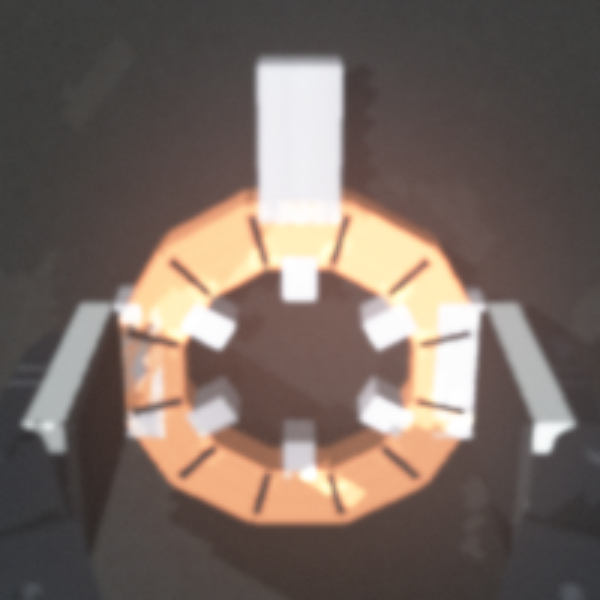

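Call:
{"method": "carry_out", "body": {
  "steps": [
    [0.6,0,0,-4,0],
    [0.6,0,0,-8,0],
    [0.6,0,0,-20,0],
    [0.6,0,0,-40,0],
    [0.6,0,0,-30,0]
  ]
}}

```text
time_s: 4.8
ee_pos: [0.4595, 0.2049, 0.0995]
ee_rot: [[0.777, 0.629, 0.001], [0.629, -0.777, 0.0], [0.001, 0.0, -1.0]]
contact_force: [0.5, 1.0, -0.1]
finger_gap: 0.0563
```

Call:
{"method": "carry_out", "body": {
  "steps": [
    [0.6,0,0,0,0],
    [0.6,0,0,0,0]
  ]
}}

```text
time_s: 5.05
ee_pos: [0.4589, 0.2046, 0.0974]
ee_rot: [[0.777, 0.629, -0.0], [0.629, -0.777, -0.0], [-0.0, -0.0, -1.0]]
contact_force: [-0.5, 0.9, -0.5]
finger_gap: 0.056
```

```bash
python3 - <<'E'
from h import *
st(); d=grab('wrist','wd4');print(d['t']); grab('side','sd4')
E
```

```text
t 5.05 pos [0.4589 0.2046 0.0974] yaw 39.0 F [-0.5  0.9 -0.5] T [-0.02 -0.01 -0.04] gap 0.056 q6 74.9
[-0.1288996   0.4637624   0.40208186]
```

View pics/wd4.png

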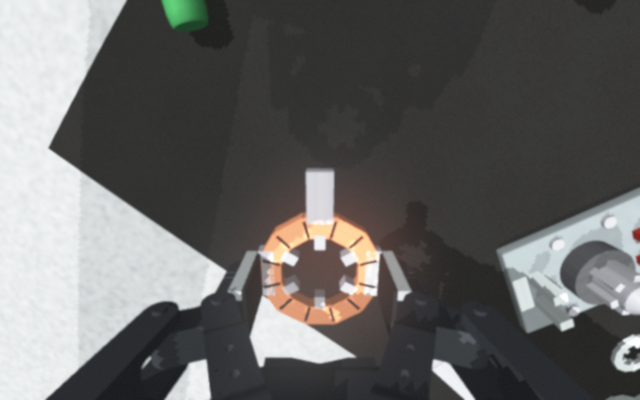

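```bash
python3 - <<'E'
from h import *
d=load('wd4'); g=d['pixels'].astype(int)
for v in range(160,335): 
    if v in range(160,180) or v in range(232,256) or v in range(284,332): print(v,g[v,318:322].mean(0).round().astype(int), end=' | ')
cv2.imwrite('pics/c5.png',cv2.resize(d['pixels'][160:335,250:390],None,fx=3.4,fy=3.4,interpolation=cv2.INTER_CUBIC)[:,:,::-1])
E
```

```text
160 [62 59 58] | 161 [63 61 60] | 162 [65 62 62] | 163 [67 64 64] | 164 [67 64 63] | 165 [68 65 63] | 166 [70 66 66] | 167 [83 80 80] | 168 [105 103 105] | 169 [126 126 129] | 170 [143 142 147] | 171 [167 168 173] | 172 [194 195 202] | 173 [211 213 219] | 174 [217 218 223] | 175 [218 218 223] | 176 [217 218 223] | 177 [217 218 222] | 178 [218 219 223] | 179 [218 219 223] | 232 [254 219 163] | 233 [254 218 162] | 234 [254 220 172] | 235 [253 226 200] | 236 [249 235 230] | 237 [245 240 241] | 238 [243 241 244] | 239 [243 242 245] | 240 [244 242 245] | 241 [244 242 245] | 242 [244 243 246] | 243 [244 242 246] | 244 [243 242 245] | 245 [243 241 244] | 246 [242 240 244] | 247 [242 240 244] | 248 [236 235 238] | 249 [214 209 214] | 250 [160 151 153] | 251 [118 101  99] | 252 [102  80  76] | 253 [100  78  73] | 254 [100  78  73] | 255 [100  78  74] | 284 [95 78 74] | 285 [95 79 75] | 286 [94 78 74] | 287 [95 78 74] | 288 [98 83 80] | 289 [107  94  93] | 290 [114 104 104] | 291 [116 106 108] | 292 [116 107 108] | 293 [116 107 108] | 294 [116 107 108] | 295 [118 110 111] | 296 [133 126 128] | 297 [158 154 157] | 298 [177 173 177] | 299 [183 180 184] | 300 [184 180 185] | 301 [185 182 186] | 302 [190 186 191] | 303 [198 196 200] | 304 [202 200 205] | 305 [199 196 200] | 306 [196 191 194] | 307 [206 194 192] | 308 [218 192 182] | 309 [223 177 156] | 310 [224 161 129] | 311 [224 155 120] | 312 [225 155 118] | 313 [225 156 118] | 314 [224 154 118] | 315 [224 154 118] | 316 [223 153 117] | 317 [223 154 118] | 318 [224 154 118] | 319 [224 154 118] | 320 [224 154 118] | 321 [223 154 118] | 322 [220 151 116] | 323 [196 137 108] | 324 [152 112  94] | 325 [108  89  81] | 326 [90 81 78] | 327 [87 79 76] | 328 [86 79 76] | 329 [87 79 77] | 330 [92 85 83] | 331 [110 106 105] |
```

View pics/c5.png

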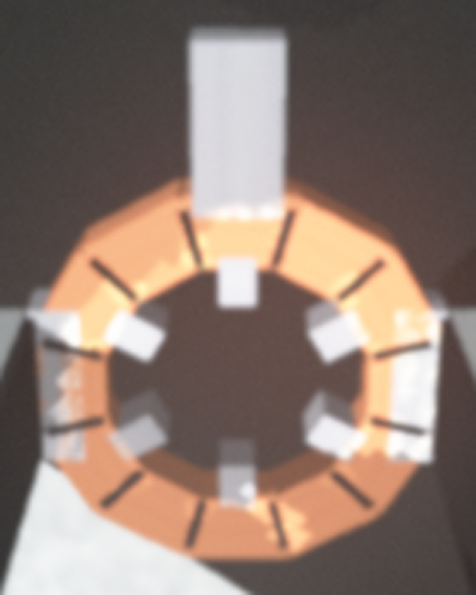

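View pics/sd4.png

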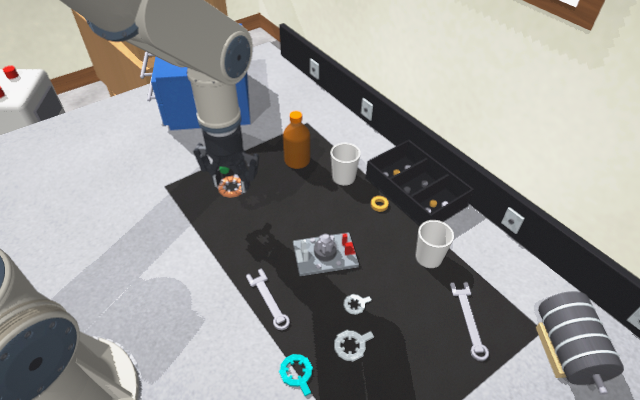

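```bash
python3 - <<'E'
from h import *
from scipy.optimize import least_squares
d=load('wd4'); tcp=np.array([.4589,.2046,.0974]);a=np.radians(39.0);ex=np.array([np.cos(a),np.sin(a),0]);ey=np.array([np.sin(a),-np.cos(a),0])
V=[(50,171.4),(13,249.9),(-13,296.8)]
def f(p): return [proj(d,tcp+ex*(x/1e3+p[0])+ey*p[2]+np.array([0,0,p[1]]))[1]-v for x,v in V]+[1e-9]
r=least_squares(lambda p:f([p[0],p[1],0]),[0,.01],x_scale=.001); print(r.x,r.fun)
for z in (.0095,.0108,.012):
    for x,v in V+[(-29,324)]:
        p=plane(d,319.8,v,tcp[2]+z)-tcp; print(z,x,np.round([p@ex*1e3-x,p@ey*1e3],2))
# flats: left/right edges at top row of x~0
row=269
g=d['pixels'].astype(int); print([ (u,g[285,u].tolist()) for u in list(range(255,272,1))+list(range(370,386))])
E
```

```text
[0.00055222 0.0107318 ] [ 1.44633460e-01 -4.13008991e-01  2.72247444e-01  1.00000000e-09]
0.0095 50 [ 0.35 -0.24]
0.0095 13 [-0.28 -0.25]
0.0095 -13 [-0.15 -0.26]
0.0095 -29 [-0.61 -0.26]
0.0108 50 [ 0.63 -0.25]
0.0108 13 [ 0.37 -0.25]
0.0108 -13 [ 0.76 -0.26]
0.0108 -29 [ 0.45 -0.26]
0.012 50 [ 0.89 -0.25]
0.012 13 [ 0.97 -0.26]
0.012 -13 [ 1.59 -0.26]
0.012 -29 [ 1.43 -0.26]
[(255, [62, 56, 54]), (256, [61, 53, 52]), (257, [64, 56, 55]), (258, [62, 55, 54]), (259, [63, 54, 53]), (260, [66, 57, 56]), (261, [80, 73, 72]), (262, [105, 99, 100]), (263, [120, 116, 118]), (264, [116, 112, 114]), (265, [113, 109, 110]), (266, [116, 111, 112]), (267, [124, 118, 118]), (268, [125, 116, 115]), (269, [124, 112, 109]), (270, [121, 106, 101]), (271, [120, 104, 98]), (370, [153, 146, 148]), (371, [162, 157, 160]), (372, [179, 174, 177]), (373, [200, 196, 199]), (374, [218, 215, 217]), (375, [225, 223, 224]), (376, [213, 210, 212]), (377, [167, 162, 164]), (378, [113, 103, 103]), (379, [85, 71, 69]), (380, [80, 65, 62]), (381, [79, 64, 61]), (382, [79, 65, 62]), (383, [79, 66, 63]), (384, [77, 63, 60]), (385, [78, 65, 62])]
```

```bash
python3 - <<'E'
from h import *
plan(.562,-.0046,.14,-50.3,10,dec=0,op=.6)
E
```

```text
rows [[0.6, np.float64(-5.0), np.float64(23.0), np.float64(-4.0), np.float64(8.9)], [0.6, np.float64(-2.0), np.float64(23.0), np.float64(-4.0), np.float64(8.9)], [0.6, np.float64(2.0), np.float64(23.0), np.float64(-4.0), np.float64(8.9)], [0.6, np.float64(6.0), np.float64(23.0), np.float64(-4.0), np.float64(8.9)], [0.6, np.float64(9.0), np.float64(21.0), np.float64(-5.0), np.float64(8.9)], [0.6, np.float64(12.0), np.float64(20.0), np.float64(-4.0), np.float64(8.9)], [0.6, np.float64(15.0), np.float64(18.0), np.float64(-5.0), np.float64(8.9)], [0.6, np.float64(18.0), np.float64(15.0), np.float64(-4.0), np.float64(8.9)], [0.6, np.float64(20.0), np.float64(12.0), np.float64(-5.0), np.float64(8.9)], [0.6, np.float64(22.0), np.float64(9.0), np.float64(-4.0), np.float64(8.9)]] end [ 0.5619 -0.005   0.1397] -50.0
```

Call:
{"method": "carry_out", "body": {
  "steps": [
    [0.6,-5,23,-4,9],
    [0.6,-2,23,-4,9],
    [0.6,2,23,-4,9],
    [0.6,6,23,-4,9],
    [0.6,9,21,-5,9]
  ]
}}

```text
time_s: 5.78
ee_pos: [0.5101, 0.0995, 0.1176]
ee_rot: [[0.994, -0.11, -0.002], [-0.11, -0.994, -0.0], [-0.002, 0.001, -1.0]]
contact_force: [-0.3, -0.2, -0.9]
finger_gap: 0.0562
```

Call:
{"method": "carry_out", "body": {
  "steps": [
    [0.6,12,20,-4,9],
    [0.6,15,18,-5,9],
    [0.6,18,15,-4,9],
    [0.6,20,12,-5,9],
    [0.6,22,9,-4,8.3]
  ]
}}

```text
time_s: 6.4
ee_pos: [0.5607, -0.0061, 0.1396]
ee_rot: [[0.635, -0.773, -0.002], [-0.773, -0.635, 0.0], [-0.001, 0.002, -1.0]]
contact_force: [-0.3, -0.6, -1.1]
finger_gap: 0.0559
```

Call:
{"method": "carry_out", "body": {
  "steps": [
    [0.6,0,0,0,0],
    [0.6,0,0,0,0],
    [0.6,0,0,0,0]
  ]
}}

```text
time_s: 6.78
ee_pos: [0.5604, -0.0047, 0.1402]
ee_rot: [[0.64, -0.768, -0.001], [-0.768, -0.64, 0.0], [-0.001, 0.001, -1.0]]
contact_force: [0.2, 0.1, -0.5]
finger_gap: 0.0562
```

```bash
python3 - <<'E'
from h import *
st(); d=grab('wrist','wd5'); grab('side','sd5'); grab('scene','sc5'); st()
E
```

```text
t 6.78 pos [ 0.5604 -0.0047  0.1402] yaw -50.18 F [ 0.2  0.1 -0.5] T [ 0.01 -0.07 -0.01] gap 0.0562 q6 139.5
t 6.92 pos [ 0.5608 -0.0049  0.1406] yaw -50.22 F [-0.2 -0.4 -1.2] T [-0.    0.04  0.03] gap 0.0559 q6 139.6
```

View pics/wd5.png

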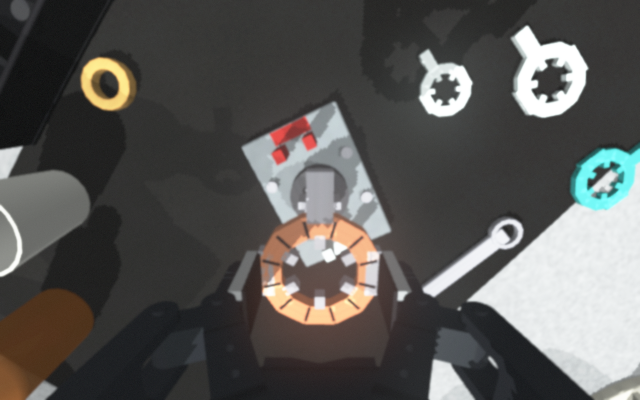

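```bash
python3 - <<'E'
from h import *
d=load('wd5')
cv2.imwrite('pics/c6.png',cv2.resize(d['pixels'][90:250,230:410],None,fx=4,fy=3.75/3.75*4,interpolation=cv2.INTER_CUBIC)[:600,:,::-1])
E
```

```text
(no output)
```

View pics/c6.png

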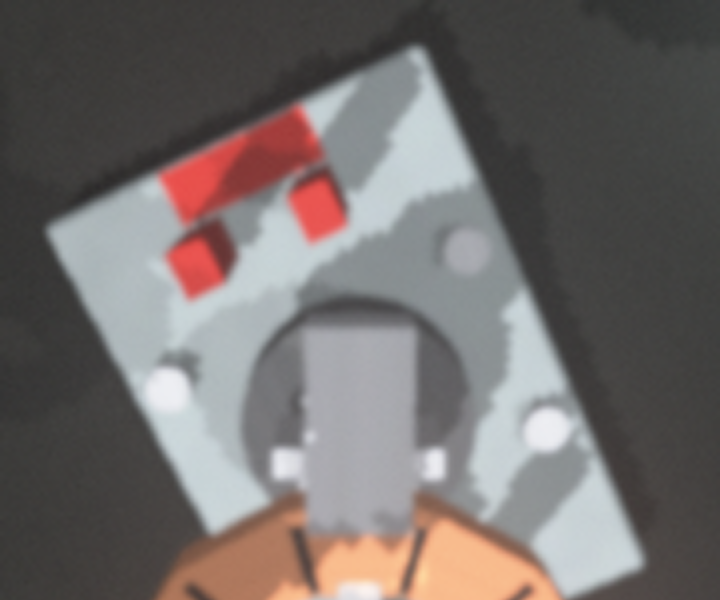

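```bash
python3 - <<'E'
from h import *
d=load('wd5'); tcp=np.array([.5604,-.0047,.1402]);a=np.radians(-50.18);ex=np.array([np.cos(a),np.sin(a),0]);ey=np.array([np.sin(a),-np.cos(a),0])
P=[plane(d,230+x/4-.4,90+y/4-.4,.012) for x,y in [(46,230),(645,565),(421,45)]]
c=(P[0]+P[1])/2; e=P[2]-P[0]; f=P[2]-P[1]
print(c, np.linalg.norm(P[0]-P[1]),np.linalg.norm(e),np.linalg.norm(f),'ang',np.degrees(np.arctan2(e[1],e[0]))-90,np.degrees(np.arctan2(f[1],f[0])), 'tool', (c-tcp)@ex*1e3,(c-tcp)@ey*1e3)
# spline tops at z=.054
for x,y in [(272,464),(446,464)]:
    p=plane(d,230+x/4-.4,90+y/4-.4,.054); print('spl',(p-tcp)@ex*1e3,(p-tcp)@ey*1e3)
for n,f0 in (('scene0','s'),('side0','s')):
    q=load(n); px=q['pixels']; 
    cv2.imwrite('pics/z_'+n+'.png',cv2.resize(px[185:260,250:325] if n=='scene0' else px[222:287,285:370],None,fx=7,fy=7,interpolation=cv2.INTER_CUBIC)[:,:,::-1])
E
```

```text
[ 0.5618418  -0.00535187  0.012     ] 0.15587290781827548 0.08890008425597469 0.12846039789163416 ang -204.89892745784056 -25.1721974485069 tool 1.4239686300468954 -0.6899447623264432
spl 1.4533218488230348 -17.337803254185378
spl 1.4166897098526765 16.207517304101017
```

View pics/z_side0.png

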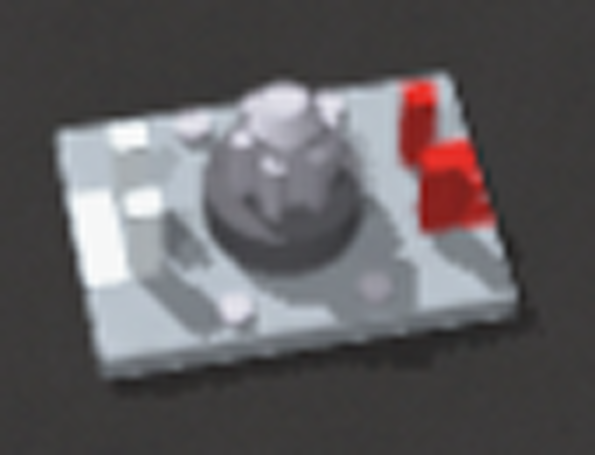

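Call:
{"method": "carry_out", "body": {
  "steps": [
    [0.6,0.5,-0.2,20,0],
    [0.6,0.4,-0.1,25,0],
    [0.6,0,0,20,0],
    [0.6,0,0,0,0],
    [0.6,0,0,0,0]
  ]
}}

```text
time_s: 7.55
ee_pos: [0.5623, -0.0058, 0.0764]
ee_rot: [[0.639, -0.769, 0.001], [-0.769, -0.639, -0.0], [0.0, -0.001, -1.0]]
contact_force: [-0.1, 0.1, -0.3]
finger_gap: 0.0559
```

```bash
python3 - <<'E'
from h import *
st(); d=grab('wrist','wd6'); st()
cv2.imwrite('pics/c7.png',cv2.resize(d['pixels'][160:340,250:390],None,fx=4,fy=4,interpolation=cv2.INTER_CUBIC)[:600,:,::-1])
E
```

```text
t 7.55 pos [ 0.5623 -0.0058  0.0764] yaw -50.28 F [-0.1  0.1 -0.3] T [ 0.03 -0.02  0.02] gap 0.0559 q6 139.5
t 7.6 pos [ 0.5626 -0.0058  0.0767] yaw -50.28 F [ 0.5 -1.3 -0.4] T [ 0.01  0.01 -0.02] gap 0.0558 q6 139.5
```

View pics/c7.png

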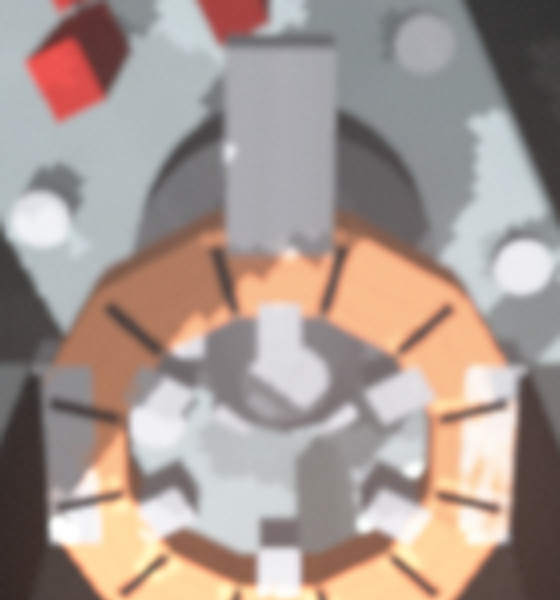

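```bash
python3 - <<'E'
from h import *
d=load('wd6'); g=cv2.cvtColor(d['pixels'],cv2.COLOR_RGB2GRAY)
o=cv2.resize(g[180:230,270:375],None,fx=7.5,fy=7.5,interpolation=cv2.INTER_CUBIC)
o=cv2.createCLAHE(3,(4,4)).apply(o); cv2.imwrite('pics/c8.png',o)
E
```

```text
(no output)
```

View pics/c8.png

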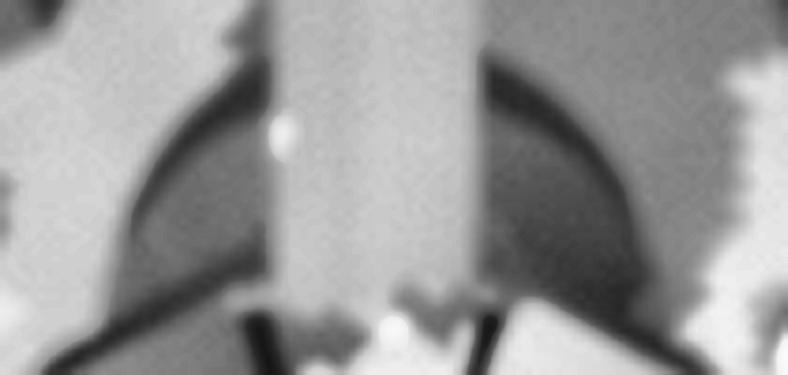

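```bash
python3 - <<'E'
from h import *
from scipy.optimize import least_squares
d=load('wd6'); tcp=np.array([.5623,-.0058,.0764]);a=np.radians(-50.28);ex=np.array([np.cos(a),np.sin(a),0]);ey=np.array([np.sin(a),-np.cos(a),0])
def fit(L,z):
    P=np.array([[(p-tcp)@ex,(p-tcp)@ey] for p in (plane(d,270+x/7.5-.43,180+y/7.5-.43,z) for x,y in L)])*1e3
    r=least_squares(lambda c:np.hypot(P[:,0]-c[0],P[:,1]-c[1])-25,[0,0]); print(z,r.x,np.round(r.fun,2))
fit([(250,62),(200,105),(160,155),(135,205),(490,55),(540,85),(590,135),(625,190)],.012)
fit([(260,112),(180,170),(115,285),(490,110),(535,130),(575,160),(645,270)],.030)
# disc offset in this image: center col of tab etc
g=d['pixels'].astype(int)
for v in (190,200,210): print([ (u,int(g[v,u].mean())) for u in list(range(302,310))+list(range(330,338))])
V=[(50,0),(13,0),(-13,0)]
print([(v,int(g[v,318:321].mean())) for v in list(range(166,176))+list(range(246,254))+list(range(288,302))])
E
```

```text
0.012 [-0.87121092  0.06780488] [ 0.58 -0.08 -0.33 -0.36  0.19 -0.04 -0.31 -0.22]
0.03 [-0.98741826  0.03604979] [ 0.4  -0.06 -0.72  0.06  0.14 -0.01 -0.71]
[(302, 86), (303, 79), (304, 82), (305, 101), (306, 135), (307, 162), (308, 172), (309, 173), (330, 169), (331, 169), (332, 162), (333, 142), (334, 103), (335, 77), (336, 73), (337, 76)]
[(302, 120), (303, 120), (304, 127), (305, 148), (306, 177), (307, 190), (308, 184), (309, 175), (330, 169), (331, 167), (332, 159), (333, 139), (334, 114), (335, 100), (336, 97), (337, 97)]
[(302, 118), (303, 114), (304, 113), (305, 120), (306, 142), (307, 165), (308, 172), (309, 174), (330, 169), (331, 167), (332, 157), (333, 135), (334, 117), (335, 108), (336, 106), (337, 104)]
[(166, 196), (167, 183), (168, 153), (169, 123), (170, 115), (171, 131), (172, 154), (173, 168), (174, 173), (175, 173), (246, 221), (247, 221), (248, 222), (249, 222), (250, 221), (251, 221), (252, 220), (253, 220), (288, 199), (289, 166), (290, 132), (291, 117), (292, 114), (293, 113), (294, 114), (295, 119), (296, 153), (297, 206), (298, 232), (299, 238), (300, 239), (301, 240)]
```

Call:
{"method": "carry_out", "body": {
  "steps": [
    [0.6,-0.6,0.2,4,0],
    [0.6,-0.7,0.1,8,0],
    [0.6,0,0,6,0],
    [0.6,0,0,0,0],
    [0.6,0,0,0,0]
  ]
}}

```text
time_s: 8.22
ee_pos: [0.5609, -0.0051, 0.0577]
ee_rot: [[0.639, -0.769, -0.0], [-0.769, -0.639, 0.0], [-0.0, 0.0, -1.0]]
contact_force: [0.1, -0.3, -1.2]
finger_gap: 0.056
```

```bash
python3 - <<'E'
from h import *
st(); d=grab('wrist','wd7'); st()
cv2.imwrite('pics/c9.png',cv2.resize(d['pixels'][160:335,250:390],None,fx=4,fy=4,interpolation=cv2.INTER_CUBIC)[80:680,:,::-1])
E
```

```text
t 8.22 pos [ 0.5609 -0.0051  0.0577] yaw -50.3 F [ 0.1 -0.3 -1.2] T [-0.    0.01 -0.01] gap 0.056 q6 139.6
t 8.28 pos [ 0.561  -0.0051  0.0578] yaw -50.3 F [ 0.9 -0.5 -0.5] T [ 0.03 -0.04 -0.03] gap 0.0559 q6 139.6
```

View pics/c9.png

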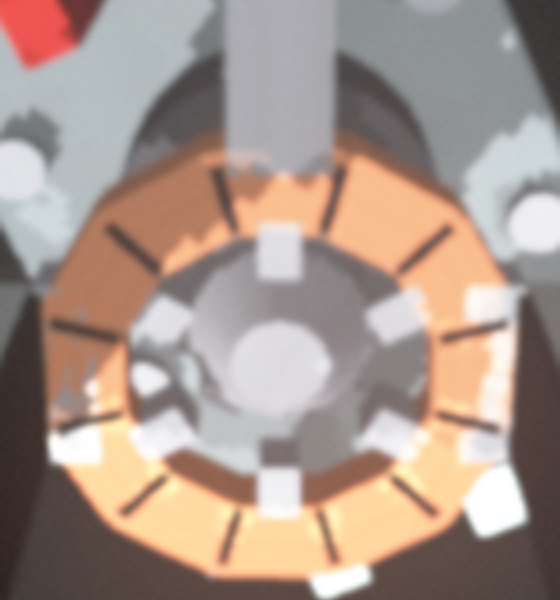

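```bash
python3 - <<'E'
from h import *
d=load('wd7'); tcp=np.array([.5609,-.0051,.0577]);a=np.radians(-50.3);ex=np.array([np.cos(a),np.sin(a),0]);ey=np.array([np.sin(a),-np.cos(a),0])
p=plane(d,319.8,271.4,.068)-tcp; print(p@ex*1e3,p@ey*1e3)
E
```

```text
0.5768897014546969 -0.45412159839502425
```

The cone top sits 0.58/-0.45 mm from the TCP and the disc centre 0.55/-0.25 mm, so the disc is aligned within 0.2 mm. Going down gently.

Call:
{"method": "carry_out", "body": {
  "steps": [
    [0.6,0,0,3,0],
    [0.6,0,0,2,0],
    [0.6,0,0,1,0],
    [0.6,0,0,0,0]
  ]
}}

```text
time_s: 8.78
ee_pos: [0.5608, -0.0051, 0.0517]
ee_rot: [[0.639, -0.769, -0.0], [-0.769, -0.639, -0.0], [-0.0, 0.0, -1.0]]
contact_force: [-0.1, 0.3, -1.3]
finger_gap: 0.0562
```

Call:
{"method": "carry_out", "body": {
  "steps": [
    [0.6,0,0,1,0],
    [0.6,0,0,0,0]
  ]
}}

```text
time_s: 9.02
ee_pos: [0.5608, -0.0051, 0.0507]
ee_rot: [[0.639, -0.769, -0.0], [-0.769, -0.639, 0.0], [-0.0, 0.0, -1.0]]
contact_force: [-0.0, -0.1, -0.6]
finger_gap: 0.0553
```

Call:
{"method": "carry_out", "body": {
  "steps": [
    [0.6,0,0,1,0],
    [0.6,0,0,0,0]
  ]
}}

```text
time_s: 9.28
ee_pos: [0.5608, -0.0051, 0.0497]
ee_rot: [[0.639, -0.769, -0.0], [-0.769, -0.639, 0.0], [-0.0, 0.0, -1.0]]
contact_force: [-0.7, 0.4, -1.1]
finger_gap: 0.0559
```

Call:
{"method": "carry_out", "body": {
  "steps": [
    [0.6,0,0,1,0],
    [0.6,0,0,0,0]
  ]
}}

```text
time_s: 9.52
ee_pos: [0.5609, -0.0051, 0.0487]
ee_rot: [[0.639, -0.769, -0.0], [-0.769, -0.639, 0.0], [-0.0, 0.0, -1.0]]
contact_force: [0.5, 0.7, -1.2]
finger_gap: 0.0558
```

Call:
{"method": "carry_out", "body": {
  "steps": [
    [0.6,0,0,1,0],
    [0.6,0,0,0,0]
  ]
}}

```text
time_s: 9.78
ee_pos: [0.5608, -0.0051, 0.0477]
ee_rot: [[0.639, -0.769, -0.0], [-0.769, -0.639, 0.0], [-0.0, 0.0, -1.0]]
contact_force: [0.5, -0.5, -0.8]
finger_gap: 0.0561
```

Call:
{"method": "carry_out", "body": {
  "steps": [
    [0.6,0,0,1,0],
    [0.6,0,0,0,0]
  ]
}}

```text
time_s: 10.02
ee_pos: [0.5609, -0.0051, 0.0467]
ee_rot: [[0.639, -0.769, -0.0], [-0.769, -0.639, 0.0], [-0.0, 0.0, -1.0]]
contact_force: [0.7, -0.0, -0.9]
finger_gap: 0.0558
```

Call:
{"method": "carry_out", "body": {
  "steps": [
    [0.6,0,0,1,0],
    [0.6,0,0,0,0]
  ]
}}

```text
time_s: 10.28
ee_pos: [0.5608, -0.0051, 0.0457]
ee_rot: [[0.639, -0.769, -0.0], [-0.769, -0.639, -0.0], [-0.0, 0.0, -1.0]]
contact_force: [0.2, -0.1, -0.9]
finger_gap: 0.056
```

Engaged about 4.5 mm deep with no contact force. I'll turn the hub by 25° plus the play, then back off.

Call:
{"method": "carry_out", "body": {
  "steps": [
    [0.6,0,0,0,-5],
    [0.6,0,0,0,-6],
    [0.6,0,0,0,-6],
    [0.6,0,0,0,-4],
    [0.6,0,0,0,0]
  ]
}}

```text
time_s: 10.9
ee_pos: [0.5612, -0.0056, 0.0458]
ee_rot: [[0.872, -0.49, 0.001], [-0.49, -0.872, -0.001], [0.001, 0.0, -1.0]]
contact_force: [0.9, -5.4, -2.4]
finger_gap: 0.0559
```

```bash
python3 - <<'E'
from h import *
st()
E
```

```text
t 10.9 pos [ 0.5612 -0.0056  0.0458] yaw -29.32 F [ 0.9 -5.4 -2.4] T [-0.74 -0.14 -0.07] gap 0.0559 q6 118.7
```

Call:
{"method": "carry_out", "body": {
  "steps": [
    [0.6,0,0,0,-5],
    [0.6,0,0,0,-5],
    [0.6,0,0,0,0],
    [0.6,0,0,0,0]
  ]
}}

```text
time_s: 11.4
ee_pos: [0.5611, -0.0053, 0.0459]
ee_rot: [[0.943, -0.333, 0.001], [-0.333, -0.943, -0.0], [0.001, -0.0, -1.0]]
contact_force: [2.4, -4.2, -1.0]
finger_gap: 0.0556
```

```bash
python3 - <<'E'
from h import *
st(); d=grab('wrist','wd8'); st(); grab('side','sd8')
cv2.imwrite('pics/c10.png',cv2.resize(d['pixels'][160:335,250:390],None,fx=4,fy=4,interpolation=cv2.INTER_CUBIC)[80:680,:,::-1])
E
```

```text
t 11.4 pos [ 0.5611 -0.0053  0.0459] yaw -19.45 F [ 2.4 -4.2 -1. ] T [-0.69 -0.23 -0.08] gap 0.0556 q6 108.8
t 11.45 pos [ 0.5611 -0.0052  0.0458] yaw -19.42 F [ 1.5 -4.2 -1. ] T [-0.68 -0.25 -0.06] gap 0.0561 q6 108.7
```

View pics/c10.png

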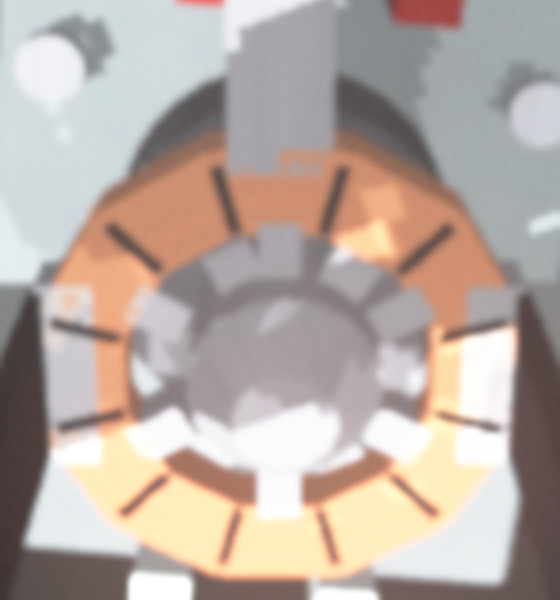

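The tooth at (280,250) lies against the spline on its left at (232,265), so the hub was driven. Now I'll turn back by the play.

Call:
{"method": "carry_out", "body": {
  "steps": [
    [0.6,0,0,0,3],
    [0.6,0,0,0,2.7],
    [0.6,0,0,0,0],
    [0.6,0,0,0,0]
  ]
}}

```text
time_s: 12.0
ee_pos: [0.5609, -0.0049, 0.0458]
ee_rot: [[0.907, -0.422, 0.0], [-0.422, -0.907, 0.0], [-0.0, -0.0, -1.0]]
contact_force: [1.2, -1.7, -1.4]
finger_gap: 0.0558
```

```bash
python3 - <<'E'
from h import *
st(); d=grab('wrist','wd9'); st()
cv2.imwrite('pics/c11.png',cv2.resize(d['pixels'][120:335,240:400],None,fx=4,fy=4,interpolation=cv2.INTER_CUBIC)[:600,:,::-1])
E
```

```text
t 12.0 pos [ 0.5609 -0.0049  0.0458] yaw -24.97 F [ 1.2 -1.7 -1.4] T [-0.17 -0.2   0.06] gap 0.0558 q6 114.3
t 12.05 pos [ 0.5609 -0.0049  0.0458] yaw -24.97 F [ 0.6 -1.2 -1. ] T [-0.15 -0.19  0.09] gap 0.0559 q6 114.3
```

View pics/c11.png

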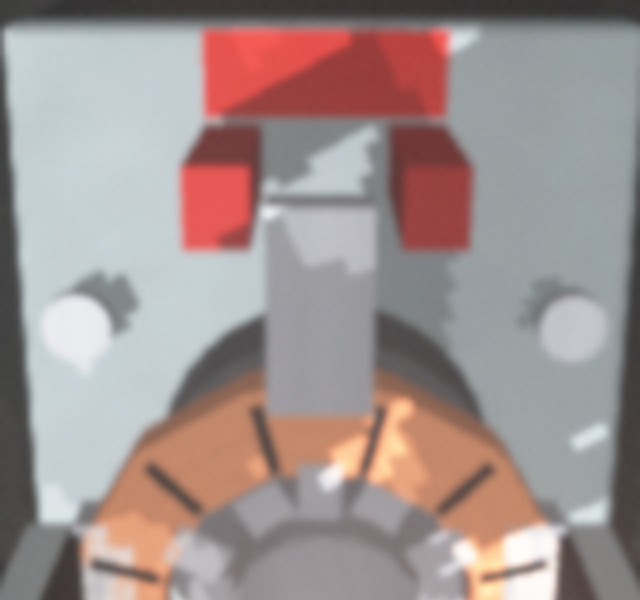

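The tab (crop 265–375) lies between the posts (inner edges 250 and 403), and the tooth is centred between its splines. Lowering.

Call:
{"method": "carry_out", "body": {
  "steps": [
    [0.6,0,0,2,0.4],
    [0.6,0,0,2,0],
    [0.6,0,0,1,0],
    [0.6,0,0,0,0]
  ]
}}

```text
time_s: 12.55
ee_pos: [0.5609, -0.0051, 0.0407]
ee_rot: [[0.903, -0.429, -0.0], [-0.429, -0.903, 0.0], [-0.0, 0.0, -1.0]]
contact_force: [1.0, -2.0, -1.1]
finger_gap: 0.0559
```

Call:
{"method": "carry_out", "body": {
  "steps": [
    [0.6,0,0,2,0],
    [0.6,0,0,2,0],
    [0.6,0,0,0,0]
  ]
}}

```text
time_s: 12.92
ee_pos: [0.5608, -0.0051, 0.0366]
ee_rot: [[0.903, -0.429, -0.0], [-0.429, -0.903, -0.0], [-0.0, 0.0, -1.0]]
contact_force: [1.2, -2.1, -1.3]
finger_gap: 0.056
```

Call:
{"method": "carry_out", "body": {
  "steps": [
    [0.6,0,0,2,0],
    [0.6,0,0,2,0],
    [0.6,0,0,0,0]
  ]
}}

```text
time_s: 13.3
ee_pos: [0.5608, -0.0051, 0.0326]
ee_rot: [[0.903, -0.429, -0.0], [-0.429, -0.903, -0.0], [-0.0, 0.0, -1.0]]
contact_force: [2.2, -0.7, -1.6]
finger_gap: 0.056
```

Call:
{"method": "carry_out", "body": {
  "steps": [
    [0.6,0,0,2,0],
    [0.6,0,0,1.5,0],
    [0.6,0,0,0,0]
  ]
}}

```text
time_s: 13.68
ee_pos: [0.5609, -0.0051, 0.0291]
ee_rot: [[0.903, -0.429, -0.0], [-0.429, -0.903, 0.0], [-0.0, 0.0, -1.0]]
contact_force: [1.6, -0.9, -1.1]
finger_gap: 0.0559
```

Underside is now at about 33 mm. I'll take the last 3 mm carefully.

Call:
{"method": "carry_out", "body": {
  "steps": [
    [0.6,0,0,1,0],
    [0.6,0,0,1,0],
    [0.6,0,0,0,0]
  ]
}}

```text
time_s: 14.05
ee_pos: [0.5609, -0.0051, 0.0272]
ee_rot: [[0.903, -0.429, -0.0], [-0.429, -0.903, -0.0], [0.0, 0.0, -1.0]]
contact_force: [2.4, -1.4, -1.2]
finger_gap: 0.0559
```

Call:
{"method": "carry_out", "body": {
  "steps": [
    [0.6,0,0,0.5,0],
    [0.6,0,0,0,0]
  ]
}}

```text
time_s: 14.3
ee_pos: [0.5609, -0.0051, 0.0268]
ee_rot: [[0.903, -0.429, 0.0], [-0.429, -0.903, -0.0], [0.0, -0.0, -1.0]]
contact_force: [1.0, -0.8, 0.9]
finger_gap: 0.0556
```

Call:
{"method": "carry_out", "body": {
  "steps": [
    [0.6,0,0,0.5,0],
    [0.6,0,0,0,0]
  ]
}}

```text
time_s: 14.55
ee_pos: [0.5609, -0.0051, 0.0264]
ee_rot: [[0.903, -0.429, 0.0], [-0.429, -0.903, 0.0], [0.0, -0.0, -1.0]]
contact_force: [0.9, -0.7, 2.7]
finger_gap: 0.056
```

Seat contact starts at TCP 27 mm, so the disc is home. Releasing.

Call:
{"method": "carry_out", "body": {
  "steps": [
    [0.75,0,0,0,0],
    [0.82,0,0,0,0],
    [0.82,0,0,0,0],
    [0.82,0,0,0,0]
  ]
}}

```text
time_s: 15.05
ee_pos: [0.5607, -0.0051, 0.0262]
ee_rot: [[0.903, -0.429, -0.0], [-0.429, -0.903, 0.0], [-0.0, 0.0, -1.0]]
contact_force: [-0.3, 0.8, -0.2]
finger_gap: 0.0702
```

Call:
{"method": "carry_out", "body": {
  "steps": [
    [0.82,0,0,-5,0],
    [0.82,0,0,-20,0],
    [0.82,0,0,-35,0],
    [0.82,0,0,-40,0],
    [0.82,0,0,0,0]
  ]
}}

```text
time_s: 15.68
ee_pos: [0.5631, -0.0052, 0.1297]
ee_rot: [[0.903, -0.429, 0.006], [-0.429, -0.903, -0.0], [0.006, -0.003, -1.0]]
contact_force: [0.1, -0.1, -1.0]
finger_gap: 0.0695
```

```bash
python3 - <<'E'
from h import *
st(); d=grab('wrist','wd10'); st()
E
```

```text
t 15.68 pos [ 0.5631 -0.0052  0.1297] yaw -25.4 F [ 0.1 -0.1 -1. ] T [0.02 0.02 0.01] gap 0.0695 q6 114.7
t 15.72 pos [ 0.5619 -0.0051  0.1278] yaw -25.4 F [-0.4  0.5  0.2] T [-0.02 -0.    0.  ] gap 0.07 q6 114.7
```

View pics/wd10.png

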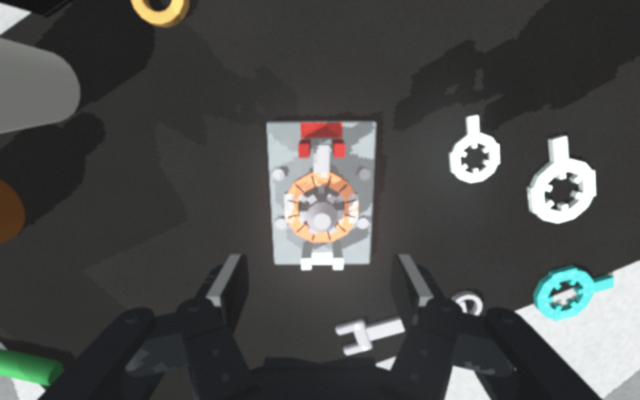

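The disc is flat on the seat at (321,207), with its tab at (322,157) between the red posts. Next the separator, the large silver ring on the right at (561,190).

```bash
python3 - <<'E'
from h import *
d=load('wd10'); print(platepose(d,bright(d,520,605,130,232,140)))
plan(.473,-.2057,.13,-8,5,dec=0,op=.82)
E
```

```text
(array([ 0.47332316, -0.20365438]), np.float64(0.031233423173314488), np.float64(-7.165702446918047), np.float64(0.05128121879104505))
rows [[0.82, np.float64(1.0), np.float64(44.0), np.float64(-0.0), np.float64(-3.5)], [0.82, np.float64(-1.0), np.float64(44.0), np.float64(-1.0), np.float64(-3.5)], [0.82, np.float64(-4.0), np.float64(44.0), np.float64(-0.0), np.float64(-3.5)], [0.82, np.float64(-7.0), np.float64(43.0), np.float64(-1.0), np.float64(-3.5)], [0.82, np.float64(-10.0), np.float64(42.0), np.float64(-0.0), np.float64(-3.5)]] end [ 0.473  -0.2052  0.1298] -7.9
```

Call:
{"method": "carry_out", "body": {
  "steps": [
    [0.82,1,44,0,-3.5],
    [0.82,-1,44,0,-3.5],
    [0.82,-4,44,0,-3.5],
    [0.82,-7,43,0,-3.5],
    [0.82,-10,42,0,-3.5]
  ]
}}

```text
time_s: 16.35
ee_pos: [0.4705, -0.206, 0.1251]
ee_rot: [[0.991, -0.135, -0.002], [-0.135, -0.991, 0.001], [-0.002, -0.001, -1.0]]
contact_force: [0.4, -0.2, -0.4]
finger_gap: 0.0701
```

Call:
{"method": "carry_out", "body": {
  "steps": [
    [0.82,0,0,20,0],
    [0.82,0,0,20,0],
    [0.82,0,0,20,0],
    [0.82,0,0,0,0],
    [0.82,0,0,0,0]
  ]
}}

```text
time_s: 16.98
ee_pos: [0.4718, -0.2051, 0.0662]
ee_rot: [[0.991, -0.137, -0.001], [-0.137, -0.991, 0.0], [-0.001, -0.0, -1.0]]
contact_force: [0.2, -0.4, 1.0]
finger_gap: 0.0699
```

```bash
python3 - <<'E'
from h import *
st(); d=grab('wrist','ws1'); st()
E
```

```text
t 16.98 pos [ 0.4718 -0.2051  0.0662] yaw -7.89 F [ 0.2 -0.4  1. ] T [-0.08 -0.03 -0.01] gap 0.0699 q6 74.2
t 17.02 pos [ 0.4721 -0.2052  0.0666] yaw -7.9 F [ 0.3 -0.2  0. ] T [-0.01 -0.03 -0.01] gap 0.0697 q6 74.2
```

View pics/ws1.png

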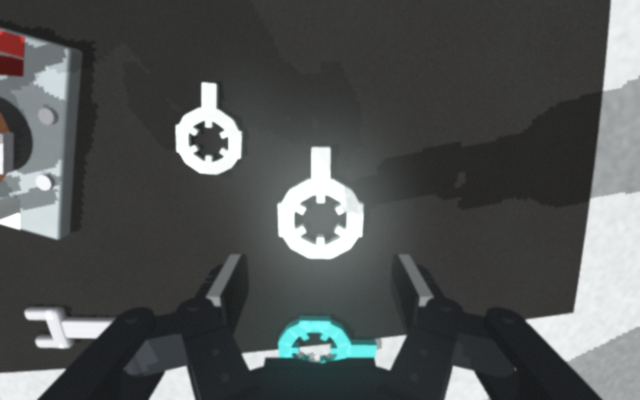

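```bash
python3 - <<'E'
from h import *
d=load('ws1'); tcp=np.array([.4718,-.2051,.0662]);a=np.radians(-7.9);ex=np.array([np.cos(a),np.sin(a),0]);ey=np.array([np.sin(a),-np.cos(a),0])
c=platepose(d,bright(d,270,370,140,268,150)); print(c); p=np.r_[c[0],tcp[2]]-tcp; print(p@ex*1e3,p@ey*1e3)
E
```

```text
(array([ 0.47247214, -0.20486825]), np.float64(0.030154641625397976), np.float64(-8.273981413833148), np.float64(0.05043727986145519))
0.6339097836063063 -0.32193455482902283
```

Call:
{"method": "carry_out", "body": {
  "steps": [
    [0.82,0,-0.3,30,0.3],
    [0.82,0,0,25,0],
    [0.82,0,0,8,0],
    [0.82,0,0,3,0],
    [0.82,0,0,0,0]
  ]
}}

```text
time_s: 17.65
ee_pos: [0.4725, -0.2051, 0.001]
ee_rot: [[0.99, -0.143, 0.001], [-0.143, -0.99, -0.0], [0.001, 0.0, -1.0]]
contact_force: [-0.4, 0.1, -0.6]
finger_gap: 0.0698
```

Call:
{"method": "carry_out", "body": {
  "steps": [
    [0.82,0,0,2,0],
    [0.82,0,0,0,0]
  ]
}}

```text
time_s: 17.9
ee_pos: [0.4722, -0.205, -0.0014]
ee_rot: [[0.99, -0.143, 0.001], [-0.143, -0.99, -0.0], [0.001, 0.0, -1.0]]
contact_force: [-0.6, 0.2, 0.3]
finger_gap: 0.0704
```

Call:
{"method": "carry_out", "body": {
  "steps": [
    [0.78,0,0,1.8,0],
    [0.71,0,0,0,0],
    [0.71,0,0,0,0]
  ]
}}

```text
time_s: 18.27
ee_pos: [0.472, -0.2049, -0.0035]
ee_rot: [[0.99, -0.143, -0.0], [-0.143, -0.99, 0.0], [-0.0, -0.0, -1.0]]
contact_force: [-0.2, -0.3, 0.5]
finger_gap: 0.0608
```

Call:
{"method": "carry_out", "body": {
  "steps": [
    [0.6,0,0,0,0],
    [0.6,0,0,0,0],
    [0.6,0,0,0,0],
    [0.6,0,0,0,0]
  ]
}}

```text
time_s: 18.77
ee_pos: [0.472, -0.2049, -0.003]
ee_rot: [[0.99, -0.143, 0.0], [-0.143, -0.99, 0.0], [0.0, -0.0, -1.0]]
contact_force: [-2.1, 0.8, 9.1]
finger_gap: 0.0557
```

Call:
{"method": "carry_out", "body": {
  "steps": [
    [0.6,0,0,-4,0],
    [0.6,0,0,-10,0],
    [0.6,0,0,-30,0],
    [0.6,0,0,-40,0],
    [0.6,0,0,-40,0]
  ]
}}

```text
time_s: 19.4
ee_pos: [0.4718, -0.2048, 0.1221]
ee_rot: [[0.99, -0.143, -0.0], [-0.143, -0.99, 0.0], [-0.0, -0.0, -1.0]]
contact_force: [-0.1, -0.2, -1.1]
finger_gap: 0.056
```

Call:
{"method": "carry_out", "body": {
  "steps": [
    [0.6,0,0,-16,0],
    [0.6,0,0,0,0],
    [0.6,0,0,0,0],
    [0.6,0,0,0,0]
  ]
}}

```text
time_s: 19.9
ee_pos: [0.4711, -0.2045, 0.1351]
ee_rot: [[0.99, -0.143, -0.002], [-0.143, -0.99, 0.001], [-0.003, -0.001, -1.0]]
contact_force: [-1.2, -0.1, -1.5]
finger_gap: 0.0558
```

```bash
python3 - <<'E'
from h import *
st(); d=grab('wrist','ws2'); st()
cv2.imwrite('pics/c12.png',cv2.resize(d['pixels'][160:335,250:390],None,fx=3.4,fy=3.4,interpolation=cv2.INTER_CUBIC)[:,:,::-1])
g=d['pixels'].astype(int)
print([(v,int(g[v,318:322].mean())) for v in list(range(164,180))+list(range(246,256))+list(range(286,303))+list(range(320,328))])
E
```

```text
t 19.9 pos [ 0.4711 -0.2045  0.1351] yaw -8.2 F [-1.2 -0.1 -1.5] T [-0.03 -0.03  0.01] gap 0.0558 q6 74.6
t 19.95 pos [ 0.4713 -0.2046  0.1352] yaw -8.2 F [-0.9 -0.1 -1.3] T [ 0.01 -0.03 -0.01] gap 0.0552 q6 74.6
[(164, 73), (165, 74), (166, 85), (167, 105), (168, 126), (169, 160), (170, 212), (171, 240), (172, 247), (173, 248), (174, 248), (175, 248), (176, 248), (177, 248), (178, 248), (179, 248), (246, 206), (247, 194), (248, 160), (249, 117), (250, 95), (251, 90), (252, 91), (253, 92), (254, 92), (255, 93), (286, 124), (287, 135), (288, 145), (289, 150), (290, 151), (291, 151), (292, 151), (293, 154), (294, 174), (295, 228), (296, 252), (297, 254), (298, 254), (299, 254), (300, 254), (301, 254), (302, 254), (320, 254), (321, 254), (322, 252), (323, 244), (324, 237), (325, 235), (326, 234), (327, 234)]
```

View pics/c12.png

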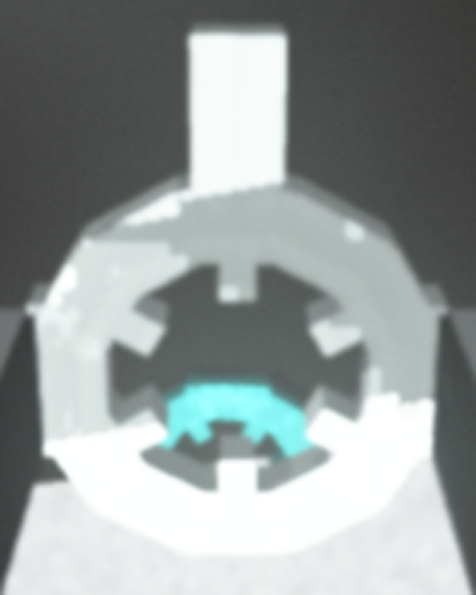

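```bash
python3 - <<'E'
from h import *
from scipy.optimize import least_squares
d=load('ws2'); tcp=np.array([.4711,-.2045,.1351]);R=manip.state()['ee_rot']
a=np.radians(-8.2);ex=np.array([np.cos(a),np.sin(a),-.003]);ey=np.array([np.sin(a),-np.cos(a),0])
V=[(50,169.4),(13,248.2),(-13,294.6)]
r=least_squares(lambda p:[proj(d,tcp+ex*(x/1e3+p[0])+np.array([0,0,p[1]]))[1]-v for x,v in V],[0,.01],x_scale=.001); print(r.x,r.fun)
for z in (.010,.0108):
    for x,v in V: p=plane(d,319.8,v,tcp[2]+z)-tcp; print(z,x,np.round([p@ex*1e3-x,p@ey*1e3],2))
plan(.5618,-.0053,.135,154.9,16,dec=0,op=.6)
E
```

```text
[0.00071117 0.00996068] [ 0.24979544 -0.71220534  0.4690202 ]
0.01 50 [ 0.83 -0.56]
0.01 13 [ 0.35 -0.57]
0.01 -13 [ 0.96 -0.57]
0.0108 50 [ 1.   -0.56]
0.0108 13 [ 0.75 -0.57]
0.0108 -13 [ 1.5  -0.57]
rows [[0.6, np.float64(4.0), np.float64(-13.0), np.float64(0.0), np.float64(-10.2)], [0.6, np.float64(6.0), np.float64(-12.0), np.float64(0.0), np.float64(-10.2)], [0.6, np.float64(8.0), np.float64(-11.0), np.float64(0.0), np.float64(-10.2)], [0.6, np.float64(10.0), np.float64(-9.0), np.float64(0.0), np.float64(-10.2)], [0.6, np.float64(12.0), np.float64(-8.0), np.float64(0.0), np.float64(-10.2)], [0.6, np.float64(13.0), np.float64(-5.0), np.float64(0.0), np.float64(-10.2)], [0.6, np.float64(13.0), np.float64(-3.0), np.float64(0.0), np.float64(-10.2)], [0.6, np.float64(14.0), np.float64(-1.0), np.float64(0.0), np.float64(-10.2)], [0.6, np.float64(14.0), np.float64(2.0), np.float64(0.0), np.float64(-10.2)], [0.6, np.float64(13.0), np.float64(4.0), np.float64(0.0), np.float64(-10.2)], [0.6, np.float64(12.0), np.float64(6.0), np.float64(0.0), np.float64(-10.2)], [0.6, np.float64(11.0), np.float64(9.0), np.float64(0.0), np.float64(-10.2)], [0.6, np.float64(9.0), np.float64(10.0), np.float64(0.0), np.float64(-10.2)], [0.6, np.float64(7.0), np.float64(12.0), np.float64(0.0), np.float64(-10.2)], [0.6, np.float64(5.0), np.float64(12.0), np.float64(0.0), np.float64(-10.2)], [0.6, np.float64(2.0), np.float64(13.0), np.float64(0.0), np.float64(-10.2)]] end [ 0.5617 -0.0055  0.1352] 155.0
```

Call:
{"method": "carry_out", "body": {
  "steps": [
    [0.6,4,-13,0,-10.2],
    [0.6,6,-12,0,-10.2],
    [0.6,8,-11,0,-10.2],
    [0.6,10,-9,0,-10.2],
    [0.6,12,-8,0,-10.2]
  ]
}}

```text
time_s: 20.58
ee_pos: [0.5003, -0.1421, 0.1357]
ee_rot: [[0.73, 0.684, -0.001], [0.684, -0.73, 0.0], [-0.001, -0.001, -1.0]]
contact_force: [-0.3, 0.9, -0.9]
finger_gap: 0.0556
```

Call:
{"method": "carry_out", "body": {
  "steps": [
    [0.6,13,-5,0,-10.2],
    [0.6,13,-3,0,-10.2],
    [0.6,14,-1,0,-10.2],
    [0.6,14,2,0,-10.2],
    [0.6,13,4,0,-10.2]
  ]
}}

```text
time_s: 21.2
ee_pos: [0.5286, -0.0792, 0.1356]
ee_rot: [[-0.072, 0.997, -0.001], [0.997, 0.072, 0.0], [0.0, -0.001, -1.0]]
contact_force: [0.2, 0.4, -0.7]
finger_gap: 0.0559
```

Call:
{"method": "carry_out", "body": {
  "steps": [
    [0.6,12,6,0,-10.2],
    [0.6,11,9,0,-10.2],
    [0.6,9,10,0,-10.2],
    [0.6,7,12,0,-10.2],
    [0.6,5,12,0,-10.2]
  ]
}}

```text
time_s: 21.82
ee_pos: [0.5564, -0.0171, 0.1356]
ee_rot: [[-0.821, 0.572, -0.001], [0.572, 0.821, 0.0], [0.001, -0.001, -1.0]]
contact_force: [-0.2, -0.3, -1.2]
finger_gap: 0.0558
```

Call:
{"method": "carry_out", "body": {
  "steps": [
    [0.6,2,13,0,-10.2],
    [0.6,0,0,0,0],
    [0.6,0,0,0,0],
    [0.6,0,0,0,0]
  ]
}}

```text
time_s: 22.32
ee_pos: [0.562, -0.0062, 0.1363]
ee_rot: [[-0.905, 0.425, -0.001], [0.425, 0.905, -0.0], [0.0, -0.0, -1.0]]
contact_force: [0.4, -1.4, -0.7]
finger_gap: 0.056
```

```bash
python3 - <<'E'
from h import *
st(); d=grab('wrist','ws3'); st()
plan(.5618,-.0053,.066,154.9,1,op=.6)
E
```

```text
t 22.32 pos [ 0.562  -0.0062  0.1363] yaw 154.85 F [ 0.4 -1.4 -0.7] T [ 0.02  0.   -0.01] gap 0.056 q6 -65.6
t 22.38 pos [ 0.5621 -0.0062  0.1363] yaw 154.88 F [ 0.   0.4 -0.2] T [-0.01  0.    0.03] gap 0.0556 q6 -65.7
rows [[0.6, np.float64(0.6), np.float64(0.7), np.float64(70.3), np.float64(-0.0)]] end [ 0.5618 -0.0053  0.066 ] 154.88
```

View pics/ws3.png

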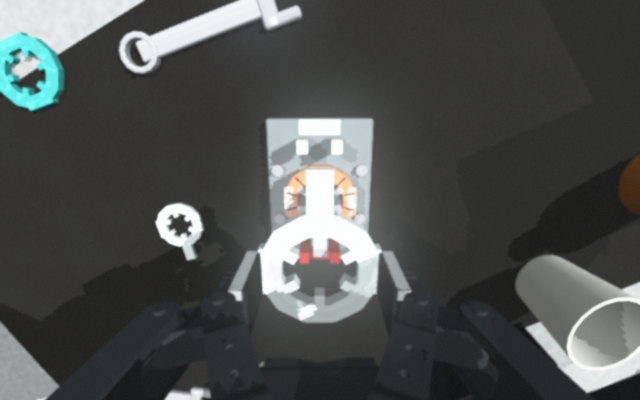

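Call:
{"method": "carry_out", "body": {
  "steps": [
    [0.6,0,0.5,20,0],
    [0.6,0,0.5,25,0],
    [0.6,0,0,19,0],
    [0.6,0,0,0,0],
    [0.6,0,0,0,0]
  ]
}}

```text
time_s: 23.0
ee_pos: [0.5632, -0.0051, 0.0731]
ee_rot: [[-0.906, 0.423, 0.001], [0.423, 0.906, -0.0], [-0.001, 0.0, -1.0]]
contact_force: [0.6, 0.4, -0.1]
finger_gap: 0.0558
```

```bash
python3 - <<'E'
from h import *
st(); d=grab('wrist','ws4'); st()
cv2.imwrite('pics/c13.png',cv2.resize(d['pixels'][140:335,240:400],None,fx=4,fy=4,interpolation=cv2.INTER_CUBIC)[120:720,:,::-1])
E
```

```text
t 23.0 pos [ 0.5632 -0.0051  0.0731] yaw 154.96 F [ 0.6  0.4 -0.1] T [-0.01  0.01  0.01] gap 0.0558 q6 -65.6
t 23.05 pos [ 0.5634 -0.0051  0.0734] yaw 154.97 F [ 0.6  0.4 -0.7] T [ 0.04 -0.    0.03] gap 0.0559 q6 -65.6
```

View pics/c13.png

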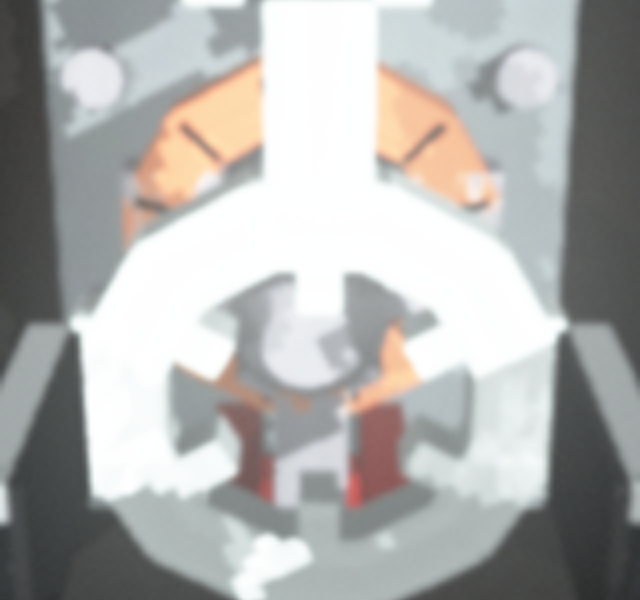

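```bash
python3 - <<'E'
from h import *
d=load('ws4'); tcp=np.array([.5632,-.0051,.0731]);a=np.radians(154.96);ex=np.array([np.cos(a),np.sin(a),0]);ey=np.array([np.sin(a),-np.cos(a),0])
p=plane(d,317.9,255.4,.068)-tcp; print(p@ex*1e3,p@ey*1e3)
h=np.array([.5617,-.0053,0])-tcp;print(h@ex*1e3,h@ey*1e3)
g=d['pixels'].astype(int); print([(u,int(g[260,u].mean())) for u in range(298,340)])
# separator tooth/tab columns
print([(u,int(g[185,u].mean())) for u in list(range(300,312))+list(range(328,340))])
E
```

```text
1.579632417558368 0.033862187290134856
1.274368608310315 -0.8160788259435492
[(298, 153), (299, 142), (300, 140), (301, 143), (302, 150), (303, 155), (304, 159), (305, 176), (306, 206), (307, 228), (308, 234), (309, 237), (310, 236), (311, 237), (312, 236), (313, 235), (314, 235), (315, 236), (316, 236), (317, 236), (318, 236), (319, 235), (320, 229), (321, 216), (322, 196), (323, 186), (324, 187), (325, 189), (326, 197), (327, 201), (328, 194), (329, 174), (330, 153), (331, 143), (332, 142), (333, 142), (334, 148), (335, 169), (336, 191), (337, 198), (338, 199), (339, 199)]
[(300, 188), (301, 174), (302, 166), (303, 166), (304, 182), (305, 217), (306, 245), (307, 253), (308, 253), (309, 254), (310, 254), (311, 254), (328, 254), (329, 254), (330, 254), (331, 254), (332, 253), (333, 247), (334, 223), (335, 205), (336, 208), (337, 212), (338, 211), (339, 210)]
```

```bash
python3 - <<'E'
from h import *
from scipy.optimize import least_squares
def Rt(y): a=np.radians(y); return np.array([[np.cos(a),np.sin(a),0],[np.sin(a),-np.cos(a),0],[0,0,-1.]]) 
S={'wd4':([.4589,.2046,.0974],39.0),'wd7':([.5609,-.0051,.0577],-50.3),'ws2':([.4711,-.2045,.1351],-8.2),'ws4':([.5632,-.0051,.0731],154.96),'wd6':([.5623,-.0058,.0764],-50.28)}
M={}
for n,(p,y) in S.items():
    d=load(n); R=d['R']@Rt(y); t=d['R']@np.array(p)+d['t']; M[n]=(R,t); c=-R.T@t; print(n,'cam in tool mm',np.round(c*1e3,2),'fwd',np.round(R[2],4))
m=dict(load('wd4')); m['R'],m['t']=M['wd4']
# tool frame: z down => height z above tcp = -zt
def pt(u,v,h): return plane(m,u,v,-h)[:2]*1e3
print('cone wd7',pt(319.8,271.4,.068-.0577)); print('cone ws4',pt(317.3,255.4,.068-.0731))
def edges(V):
    r=least_squares(lambda q:[proj(m,[x/1e3+q[0],0,-q[1]])[1]-v for x,v in V],[0,.01],x_scale=.001); return r.x*1e3,r.fun
print(edges([(50,171.4),(13,249.9),(-13,296.8)]),edges([(50,169.4),(13,248.2),(-13,294.6)]))
print('tab y disc',pt(319.7,200,.0108),'sep',pt(319.5,185,.010))
E
```

```text
wd4 cam in tool mm [  79.44   -0.45 -142.6 ] fwd [-3.075e-01 -3.000e-04  9.516e-01]
wd7 cam in tool mm [  78.24   -0.69 -142.67] fwd [-0.3069  0.      0.9517]
ws2 cam in tool mm [  79.19   -0.7  -142.42] fwd [-3.093e-01 -7.000e-04  9.510e-01]
ws4 cam in tool mm [  78.84    0.79 -142.65] fwd [-3.075e-01 -2.000e-04  9.515e-01]
wd6 cam in tool mm [  78.16   -0.69 -142.75] fwd [-3.064e-01 -6.000e-04  9.519e-01]
cone wd7 [ 1.69738678 -0.25614324]
cone ws4 [ 2.20297694 -1.54526877]
(array([ 0.55221898, 10.73179667]), array([ 0.14463346, -0.41300899,  0.27224744])) (array([ 1.23370268, 10.03505509]), array([ 0.24619511, -0.70238544,  0.46273215]))
tab y disc [37.7592228  -0.29335036] sep [44.38988097 -0.37762998]
```

The reported camera pose carries a small world-fixed bias, so I compare cone and plate in one hand-frame model. The separator has to shift by about +1.0 in x and -1.2 in y (tool, mm).

Call:
{"method": "carry_out", "body": {
  "steps": [
    [0.6,0.5,-0.6,3,0],
    [0.6,0.5,-0.6,8,0],
    [0.6,0,0,4,0],
    [0.6,0,0,0,0],
    [0.6,0,0,0,0]
  ]
}}

```text
time_s: 23.68
ee_pos: [0.5614, -0.0056, 0.0575]
ee_rot: [[-0.906, 0.423, -0.0], [0.423, 0.906, -0.0], [0.0, -0.0, -1.0]]
contact_force: [0.1, -1.3, -1.9]
finger_gap: 0.0559
```

```bash
python3 - <<'E'
from h import *
st(); d=grab('wrist','ws5'); st()
cv2.imwrite('pics/c14.png',cv2.resize(d['pixels'][140:335,240:400],None,fx=4,fy=4,interpolation=cv2.INTER_CUBIC)[100:700,:,::-1])
E
```

```text
t 23.68 pos [ 0.5614 -0.0056  0.0575] yaw 155.0 F [ 0.1 -1.3 -1.9] T [0.02 0.06 0.  ] gap 0.0559 q6 -65.7
t 23.73 pos [ 0.5615 -0.0056  0.0575] yaw 155.0 F [-0.1  0.1  0.2] T [-0.04 -0.01 -0.01] gap 0.0557 q6 -65.7
```

View pics/c14.png

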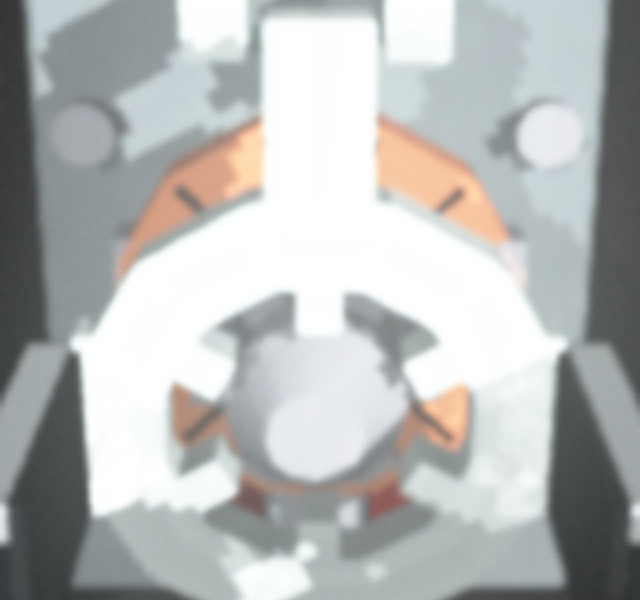

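```bash
python3 - <<'E'
from h import *
a=np.radians(39.);T=np.array([[np.cos(a),np.sin(a),0],[np.sin(a),-np.cos(a),0],[0,0,-1.]])
m=dict(load('wd4')); m['t']=m['R']@np.array([.4589,.2046,.0974])+m['t']; m['R']=m['R']@T
print(plane(m,318.6,273.6,-(.068-.0575))[:2]*1e3)
E
```

```text
[ 0.61472201 -0.83269004]
```

Call:
{"method": "carry_out", "body": {
  "steps": [
    [0.6,-0.3,-0.2,2,0],
    [0.6,-0.3,-0.2,2,0],
    [0.6,0,0,1,0],
    [0.6,0,0,0,0]
  ]
}}

```text
time_s: 24.22
ee_pos: [0.5617, -0.0062, 0.0524]
ee_rot: [[-0.906, 0.423, -0.0], [0.423, 0.906, -0.0], [0.0, -0.0, -1.0]]
contact_force: [0.1, -0.6, -1.1]
finger_gap: 0.0557
```

Call:
{"method": "carry_out", "body": {
  "steps": [
    [0.6,0,0,1,0],
    [0.6,0,0,0,0]
  ]
}}

```text
time_s: 24.48
ee_pos: [0.5617, -0.0062, 0.0514]
ee_rot: [[-0.906, 0.423, -0.0], [0.423, 0.906, 0.0], [0.0, -0.0, -1.0]]
contact_force: [0.4, -0.5, -1.7]
finger_gap: 0.0556
```

Call:
{"method": "carry_out", "body": {
  "steps": [
    [0.6,0,0,1,0],
    [0.6,0,0,0,0]
  ]
}}

```text
time_s: 24.72
ee_pos: [0.5617, -0.0062, 0.0504]
ee_rot: [[-0.906, 0.423, -0.0], [0.423, 0.906, -0.0], [0.0, -0.0, -1.0]]
contact_force: [0.7, -0.3, -1.2]
finger_gap: 0.0559
```

Call:
{"method": "carry_out", "body": {
  "steps": [
    [0.6,0,0,1,0],
    [0.6,0,0,0,0]
  ]
}}

```text
time_s: 24.98
ee_pos: [0.5617, -0.0062, 0.0494]
ee_rot: [[-0.906, 0.423, -0.0], [0.423, 0.906, 0.0], [0.0, -0.0, -1.0]]
contact_force: [-0.3, -0.1, -0.6]
finger_gap: 0.0558
```

Underside is at about 52.4 mm with no contact, so it appears to be entering the splines. Continuing.

Call:
{"method": "carry_out", "body": {
  "steps": [
    [0.6,0,0,1,0],
    [0.6,0,0,0,0]
  ]
}}

```text
time_s: 25.22
ee_pos: [0.5617, -0.0062, 0.0484]
ee_rot: [[-0.906, 0.423, -0.0], [0.423, 0.906, 0.0], [0.0, -0.0, -1.0]]
contact_force: [-0.0, -0.0, -0.3]
finger_gap: 0.0555
```

Call:
{"method": "carry_out", "body": {
  "steps": [
    [0.6,0,0,1,0],
    [0.6,0,0,0,0]
  ]
}}

```text
time_s: 25.48
ee_pos: [0.5617, -0.0062, 0.0474]
ee_rot: [[-0.906, 0.423, -0.0], [0.423, 0.906, 0.0], [0.0, -0.0, -1.0]]
contact_force: [-0.8, 0.3, -1.0]
finger_gap: 0.0558
```

Call:
{"method": "carry_out", "body": {
  "steps": [
    [0.6,0,0,1,0],
    [0.6,0,0,0,0]
  ]
}}

```text
time_s: 25.72
ee_pos: [0.5617, -0.0062, 0.0464]
ee_rot: [[-0.906, 0.423, -0.0], [0.423, 0.906, -0.0], [0.0, -0.0, -1.0]]
contact_force: [0.3, 0.6, -2.1]
finger_gap: 0.0556
```

```bash
python3 - <<'E'
from h import *
st(); d=grab('wrist','ws6')
cv2.imwrite('pics/c15.png',cv2.resize(d['pixels'][130:335,240:400],None,fx=4,fy=4,interpolation=cv2.INTER_CUBIC)[60:660,:,::-1])
E
```

```text
t 25.73 pos [ 0.5617 -0.0062  0.0464] yaw 155.0 F [ 0.3  0.6 -2.1] T [ 0.    0.   -0.02] gap 0.0556 q6 -65.8
```

View pics/c15.png

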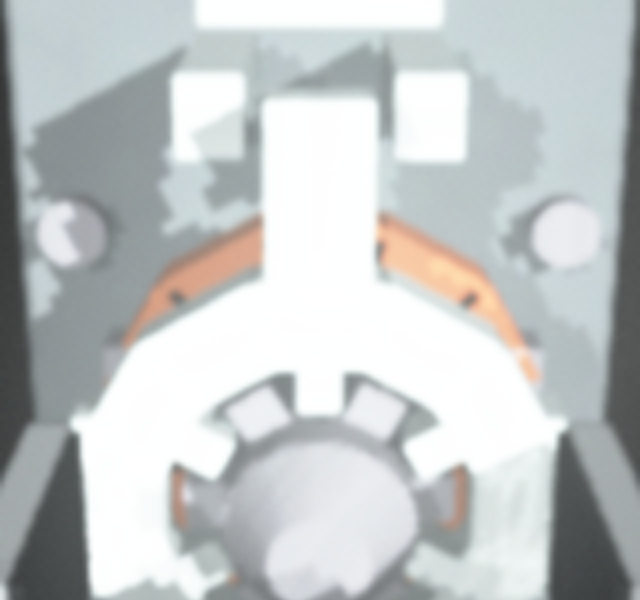

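The tooth is centred between the splines and the tab between the silver posts (gap middle 320, tab middle 320). Lowering home.

Call:
{"method": "carry_out", "body": {
  "steps": [
    [0.6,0,0,2,0],
    [0.6,0,0,1,0],
    [0.6,0,0,1,0],
    [0.6,0,0,0,0]
  ]
}}

```text
time_s: 26.28
ee_pos: [0.5617, -0.0062, 0.0424]
ee_rot: [[-0.906, 0.423, -0.0], [0.423, 0.906, -0.0], [0.0, -0.0, -1.0]]
contact_force: [1.0, 0.2, -0.8]
finger_gap: 0.0558
```

Call:
{"method": "carry_out", "body": {
  "steps": [
    [0.6,0,0,2,0],
    [0.6,0,0,2,0],
    [0.6,0,0,0,0]
  ]
}}

```text
time_s: 26.65
ee_pos: [0.5616, -0.0062, 0.0383]
ee_rot: [[-0.906, 0.423, -0.0], [0.423, 0.906, -0.0], [0.0, -0.0, -1.0]]
contact_force: [0.9, -0.1, -0.6]
finger_gap: 0.0559
```

Call:
{"method": "carry_out", "body": {
  "steps": [
    [0.6,0,0,1,0],
    [0.6,0,0,1,0],
    [0.6,0,0,0,0]
  ]
}}

```text
time_s: 27.02
ee_pos: [0.5617, -0.0062, 0.0364]
ee_rot: [[-0.906, 0.423, -0.0], [0.423, 0.906, -0.0], [0.0, -0.0, -1.0]]
contact_force: [1.2, 0.7, -0.3]
finger_gap: 0.0559
```

Call:
{"method": "carry_out", "body": {
  "steps": [
    [0.6,0,0,1,0],
    [0.6,0,0,0,0]
  ]
}}

```text
time_s: 27.28
ee_pos: [0.5617, -0.0062, 0.0354]
ee_rot: [[-0.906, 0.423, -0.0], [0.423, 0.906, -0.0], [0.0, -0.0, -1.0]]
contact_force: [-0.1, -0.6, -1.0]
finger_gap: 0.0561
```

Call:
{"method": "carry_out", "body": {
  "steps": [
    [0.6,0,0,0.8,0],
    [0.6,0,0,0,0]
  ]
}}

```text
time_s: 27.52
ee_pos: [0.5617, -0.0062, 0.0346]
ee_rot: [[-0.906, 0.423, -0.0], [0.423, 0.906, -0.0], [0.0, -0.0, -1.0]]
contact_force: [-0.2, -0.0, -1.4]
finger_gap: 0.0557
```

Call:
{"method": "carry_out", "body": {
  "steps": [
    [0.6,0,0,0.6,0],
    [0.6,0,0,0,0]
  ]
}}

```text
time_s: 27.78
ee_pos: [0.5618, -0.0062, 0.0342]
ee_rot: [[-0.906, 0.423, 0.0], [0.423, 0.906, -0.0], [-0.0, 0.0, -1.0]]
contact_force: [-0.4, -0.2, 0.2]
finger_gap: 0.0556
```

Call:
{"method": "carry_out", "body": {
  "steps": [
    [0.6,0,0,0.5,0],
    [0.6,0,0,0,0]
  ]
}}

```text
time_s: 28.02
ee_pos: [0.5618, -0.0062, 0.0341]
ee_rot: [[-0.906, 0.423, 0.0], [0.423, 0.906, -0.0], [-0.0, 0.0, -1.0]]
contact_force: [-2.7, 0.5, 6.2]
finger_gap: 0.0556
```

Firm contact at TCP 34.1 mm, so the underside is at about 37 mm: home. Releasing.

Call:
{"method": "carry_out", "body": {
  "steps": [
    [0.75,0,0,0,0],
    [0.82,0,0,0,0],
    [0.82,0,0,0,0],
    [0.82,0,0,0,0]
  ]
}}

```text
time_s: 28.52
ee_pos: [0.5617, -0.0062, 0.0335]
ee_rot: [[-0.906, 0.423, -0.0], [0.423, 0.906, -0.0], [0.0, -0.0, -1.0]]
contact_force: [-0.0, 0.0, 0.2]
finger_gap: 0.0698
```

Call:
{"method": "carry_out", "body": {
  "steps": [
    [0.82,0,0,-5,0],
    [0.82,0,0,-20,0],
    [0.82,0,0,-35,0],
    [0.82,0,0,-40,0],
    [0.82,0,0,0,0]
  ]
}}

```text
time_s: 29.15
ee_pos: [0.564, -0.0062, 0.1369]
ee_rot: [[-0.906, 0.423, 0.006], [0.423, 0.906, -0.0], [-0.005, 0.002, -1.0]]
contact_force: [0.9, 0.4, -0.7]
finger_gap: 0.0703
```

```bash
python3 - <<'E'
from h import *
st(); d=grab('wrist','ws7'); s=grab('side','ss7')
a=cv2.resize(d['pixels'][100:290,230:410],(380,400)); b=cv2.resize(s['pixels'][205:295,275:380],(400,400),interpolation=cv2.INTER_CUBIC)
cv2.imwrite('pics/c16.png',np.hstack([a,b])[:,:,::-1])
E
```

```text
t 29.15 pos [ 0.564  -0.0062  0.1369] yaw 155.0 F [ 0.9  0.4 -0.7] T [ 0.03  0.04 -0.02] gap 0.0703 q6 -65.8
```

View pics/c16.png

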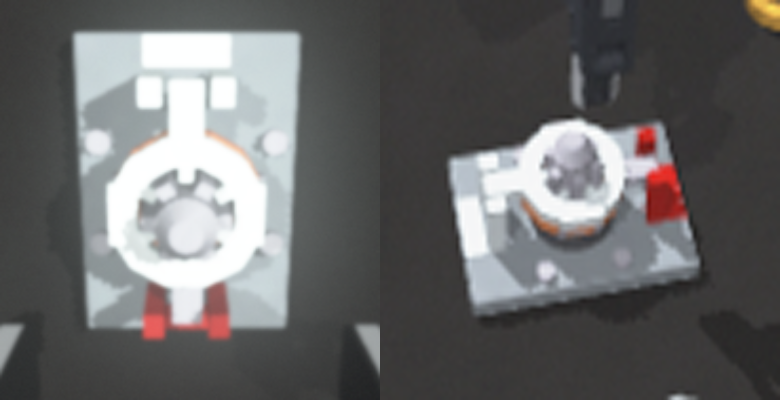

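The separator lies flat on the disc, with its tab between the silver posts and the disc tab between the red ones. The gripper is clear. Handing in.

Call:
{"method": "carry_out", "body": {
  "steps": [
    [0.82,0,0,0,0],
    [0.82,0,0,0,0],
    [0.82,0,0,0,0]
  ]
}}

```text
time_s: 29.62
ee_pos: [0.5614, -0.0062, 0.1329]
ee_rot: [[-0.906, 0.423, -0.001], [0.423, 0.906, -0.0], [0.001, -0.0, -1.0]]
contact_force: [-0.5, 0.8, -0.2]
finger_gap: 0.07
```

```bash
python3 - <<'E'
from h import *
st(); print(manip.finish_job())
E
```

```text
t 29.62 pos [ 0.5614 -0.0062  0.1329] yaw 155.0 F [-0.5  0.8 -0.2] T [ 0.01  0.04 -0.  ] gap 0.07 q6 -65.8
the job is handed in; nothing more can be done
None
```

I put the copper disc on the hub and turned it about 31°, then backed off about 5.5° so the splines stood right. It went home between the red posts. The large silver separator then went on top, with its tab between the silver posts, and I handed the job in at about 29.6 s.

- **Checks that passed:** The last wrist and side pictures show both plates flat, the tabs in their gaps and the gripper clear. Seat contact came at underside heights of about 30 mm for the disc and 37 mm for the separator. The highest wrist force I read with a plate on the stand or hub was about 7 N.
- **Check that disagreed:** The wrist camera's reported position carried a bias of up to about 0.8 mm. Because of it the disc went on about 1 mm off the hub axis, with light side forces of up to about 5 N while it turned. I corrected for the bias before placing the separator.
- **Not measured:** I did not measure again whether the cups, bottle, tools and spacer had stayed put; no move went near them.

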